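Pack and close the spares case

ROBOT

A 6-joint arm with a two-finger parallel gripper is mounted at the origin on the work surface. World frame = base frame: x ahead of the robot, y to its left, z up, the work surface at z = 0. Lengths are in mm, angles in degrees, forces in N, time in s.
With the tool pointing down it reaches from about 300 to 850 mm from the base axis. Payload 4.2 kg.
Tool frame: the origin (TCP) lies at the very end of the fingers, on their centre line; the grasp point (between the pads) lies 19 mm behind it (hold_point_z is the z of the grasp point in the tool frame, in mm); z points along the fingers, y is the direction in which the jaws open and shut (so a half turn about z gives the same grasp; the last joint's range is limited). The gripper opens to 91 mm and grips with 3 to 60 N. Pads are 32 mm wide; open, the fingers measure 118 mm over their backs; the gripper's body (76 mm by 178 mm) begins 60 mm behind the grasp point.
Start: joints at [-71.677, 18.312, 89.639, -0, 72.044, -1.146], TCP at [191.65, -542.138, 213.976] pointing down, gripper open.
Joint ranges: [-177.97, 177.97], [-48.28, 115.42], [12.27, 149.76], [-77.06, 257.06], [2.81, 150.46], [-146.56, 146.56]. Speed limits (degrees/s): [147.25, 147.25, 180, 180, 180, 180].

INTERFACE

Orientations are given as [roll, pitch, yaw] about the fixed x, y, z axes, in that order (R = Rz(yaw) Ry(pitch) Rx(roll)).
In Python, from workcell import state, grab_frame, job_done, hold_point_z gives the robot as it stands. The module is installed in compiled form; this text tells all that it offers.
- The arm moves only by the shell command python3 -m creep 'ROWS' [FORCE]. ROWS is JSON, a list of rows, each a list of 7 numbers: the closure, from 0 (fully open) to 1 (shut), then the shift along the tool's x, y, z in mm, then the turn, a rotation vector about the tool's x, y, z in degrees. A call has 1 to 5 rows; each row shifts and turns the commanded pose from where the row before left it, along the tool's axes as they then stand; what a row does not reach is not made up. A row lasts 1/8 s, in which the tool goes at most 62.5 mm and 10.7 degrees, less where a joint would pass 70% of its speed; a pose out of reach is approached as far as the arm can. A call is refused whole if a number of a shift passes 62.5 or a number of a turn 10.7, either way. A call with a gripper value outside its range is refused whole. The fingers move at their own pace and stop on an object; FORCE is the grip in N (left out, the last holds). Time passes only in rows, so rows that do not move let the fingers close. It gives the time, the measured TCP pose, the force and the opening at its end, in the units of the state.
- state(): the state, without advancing time (a new reading comes with each control period).
- grab_frame(name): name is "scene" or "top" or "wrist"; returns a dict with "frame" (384x512x3 uint8, red, green, blue), "fx", "fy", "cx", "cy" (pixels), "view" (4x4, takes a point from world to camera coordinates). Camera axes: x right, y down, z forward; pixel columns grow to the right and rows downward; lengths in mm; the calibration is good to about 2 mm. A picture is of the moment at which its call begins. There is no depth.
- job_done(): hands the job in, once; it reports no verdict.
The state is a dict: "time_s": time; "qpos": joint angles; "qvel": joint speeds; "effort": joint torques, N m; "ee_pos": TCP position; "ee_rot": TCP orientation; "force": force on the tool from outside, world axes, zero at the start; "torque": the same for the moment, N m; "gripper_width": finger opening in mm.
Only numpy, scipy, OpenCV 4.12 (cv2) and the standard library are available. Lean on these libraries where they do the work, as an engineer would, in place of code of your own. Each camera call takes 0.05 s, during which the arm holds its last target.

TASK

Pack the spares case: first stand the tall sleeve upright in the rear bay (the one away from the robot), then the short stepped bush upright in the front bay, and let go of each. Then put the lid on: hook its rear edge under the steel keeper and lay it down flat on the rim without forcing it, let go, and swing the clamp over until it lies down on the lid. Leave everything else on the bench where it is.

Things in the scene. Friction and masses are not known exactly. Their poses are not given: they have to be found in the camera images.
- case: All lengths in mm. Grey open case fixed to the bench, 166 (x) x 172 (y), walls 8 thick, flat rim 90 above the bench. Origin: centre of its underside; +x to its rear (away from the robot), z up. Floor at z 6; a divider 6 thick, its top at z 56, at x 0 makes two bays, each 72 (x) x 156 (y). Clamp cheeks in front: y +-21, x -115 to -99 and up to z 106, feet (below z 86) on to the front face.
- rear_bay (a point): middle of the rear bay's floor (case x +39, z 6); axes as the case's
- front_bay (a point): middle of the front bay's floor (case x -39, z 6); axes as the case's
- keeper (a point): foot of the steel keeper's upright face, at rim height (case x +83, y 0, z 90), axes as the case's. The face stops the lid's rear edge. Above the rim a full-width overhang reaches 12 forward of the face, underside 11 above the rim, top 17 above it: a slot 11 high, 12 deep, open to the front, into which the lid's rear edge goes
- sleeve_mid (a point): the tall part: plain steel cylinder 44 diameter, 78 high, standing on the bench, 0.3 to 0.55 kg; the dark disc on top is only its look. Point: its centre, half-way up; z along its axis. The lid clears it only in the rear bay, within 40 of the bay's middle in y
- bush_mid (a point): the short part: stepped steel bush, 60 high; foot 54 diameter, 20 high; above it 44 diameter; standing on its foot, 0.3 to 0.55 kg. Point: on its axis, half-way up (30); z along its axis
- lid_grip (a point): the loose lid's grip: a solid block on the plate, 16 (x) x 80 (y) x 36 high. Point: centred on the plate in x and y, 12 below the block's top, 24 above the plate's top, 42 above the bench at the start. Axes: +x to the lid's rear, z up out of it. Lid 0.33 to 0.6 kg, starts flat, right way up, rear away from the robot. Seated: at case x +1.5, y 0, z 120
- lid_rear (a point): middle of the lower edge of the lid plate's rear end; plate 163 (x) x 168 (y) x 6, the grip point is 81.5 in front of and 30 above this. Axes as lid_grip. Level or from straight above the lid will not go in: with the front raised some 0.15 to 0.2 rad this edge rests on the side rims, slides back under the keeper to its face, then the front is let down
- lid_pad (a point): middle of the underside of the black pad under the lid's front half: 56 (x) x 150 (y), 12 deep below the plate, its front 9 behind the plate's front edge. Side battens, 10 wide and as deep, outer faces also y +-75, run on from it to 23 short of the rear edge. Pad and battens go inside the walls with 3 to spare each side, 4 in front. Axes as lid_grip
- clamp (a joint): clamp arm's hinge at the case's front, rad: 0 = level, lying on the seated lid and pointing to the rear; 1.57 = upright; grows as it swings over to the front. Starts open, leaning to the front on its stop at 2.1. Moves freely (0.18 kg, little friction); once pushed past upright it falls shut by its weight
- clamp_hinge (a point): clamp hinge axis (case x -107, y 0, z 101), along the case's y
- clamp_bar (a point): centre of the clamp's black cross-bar, 14 diameter, 60 long along the case's y, at the arm's free end, 73 from the hinge (arm 24 wide, 10 thick; bar centre 4 above the arm's middle plane when shut)
- carton: bystander, to be left alone: plain cardboard carton 60 x 100 x 50 high (mm); origin at the centre of its underside
- nut: bystander, to be left alone: large dark hexagon nut, about 55 across, 30 high (mm); origin at the centre of its underside
- tin: bystander, to be left alone: tin can, 66 diameter, 100 high (mm); origin at the centre of its underside
- wrench: bystander, to be left alone: spanner, 170 long, lying flat (mm)
- flange: bystander, to be left alone: dark steel flange, 90 diameter foot with a 48 diameter hub, 45 high (mm); origin at the centre of its underside
- jar: bystander, to be left alone: jar with black cap, 48 diameter, 90 high (mm); origin at the centre of its underside
Things that resemble listed ones, but are neither listed nor needed, are in the scene too. Leave any purple look-alike of the part that bears lid_grip alone. What is shaped like the part that bears bush_mid but pink is not meant.

How it is judged (in metres and radians):
On the way, in this order (a step that is already met when the one before it is completed fails the run):
1. the tall sleeve stands upright in the rear bay, let go (x of sleeve_mid in the frame of case between 0.015 and 0.063 m and y of sleeve_mid in the frame of case between -0.058 and 0.058 m and z of sleeve_mid in the frame of case between 0.041 and 0.051 m and angle between sleeve_mid's own z axis and vertical below 0.1 rad and contact force between the fingers and sleeve below 0.1 N and linear speed of sleeve below 0.03 m/s), for 0.2 s.
2. the short bush stands upright in the front bay, let go (x of bush_mid in the frame of case between -0.063 and -0.015 m and y of bush_mid in the frame of case between -0.058 and 0.058 m and z of bush_mid in the frame of case between 0.032 and 0.042 m and angle between bush_mid's own z axis and vertical below 0.1 rad and contact force between the fingers and bush below 0.1 N and linear speed of bush below 0.03 m/s), for 0.2 s.
3. the lid lies flat on the rim, hooked under the keeper, let go, clamp still open (x of lid_grip in the frame of case between -0.005 and 0.006 m and y of lid_grip in the frame of case between -0.006 and 0.006 m and z of lid_grip in the frame of case between 0.117 and 0.123 m and angle between lid_grip's own z axis and vertical below 0.03 rad and angle between the x axis of lid_grip and the x axis of case, either way round below 0.08 rad and contact force between the fingers and lid below 0.1 N and linear speed of lid below 0.03 m/s and value of joint clamp above 1 rad), for 0.2 s.
At the end, for the whole second after the job is handed in: sleeve upright on the floor of the rear bay and bush upright on the floor of the front bay; lid flat on the rim (within 3 mm in height and 0.03 rad), hooked under the keeper (about 6 mm in x and y, 0.08 rad in yaw); clamp lying on the lid (within 0.06 rad); all released and at rest (all of step 1 and all of step 2 and x of lid_grip in the frame of case between -0.005 and 0.006 m and y of lid_grip in the frame of case between -0.006 and 0.006 m and z of lid_grip in the frame of case between 0.117 and 0.123 m and angle between lid_grip's own z axis and vertical below 0.03 rad and angle between the x axis of lid_grip and the x axis of case, either way round below 0.08 rad and contact force between the fingers and lid below 0.1 N and linear speed of lid below 0.03 m/s and value of joint clamp between -0.06 and 0.06 rad and velocity of joint clamp between -0.05 and 0.05 rad/s); the robot touches nothing.
It fails at once if the lid is forced on: more than 60 N between lid and case while the clamp is open (contact force between lid and case above 60 N and value of joint clamp above 1 rad).
It fails at once if a bystander is moved more than 20 mm (distance of any of carton, nut, tin, wrench, flange, jar from where it was at the start of the episode above 0.02 m).
It also fails if it takes over 72 s, if anything falls off the work surface, if the arm or the gripper's body presses on something with over 40 N, if the wrist force passes 120 N, or if a joint passes its speed limit or range.

## Working session

There is one attempt and no reset: what is moved stays moved. The work goes in short steps, Python scripts to look and compute and a shell command to move; the robot and the scene stay as the last step left them, time stands still between calls to the robot, and variables do not carry over. Pictures are saved under pics/ and viewed, and the job is handed in when it is done.

```bash
mkdir -p pics; cat > h.py <<'E'
import numpy as np,cv2
from workcell import state,grab_frame,job_done,hold_point_z
from scipy.spatial.transform import Rotation as R
def save(n,out,crop=None,sc=1):
    f=grab_frame(n); im=f["frame"][:,:,::-1].copy()
    np.save('pics/'+out+'.npy',f["frame"]); np.savez('pics/'+out+'_c.npz',K=[f["fx"],f["fy"],f["cx"],f["cy"]],V=np.array(f["view"]))
    cv2.imwrite('pics/'+out+'.png',im); return f
def crop(src,out,x0,y0,x1,y1,s):
    im=cv2.imread('pics/'+src+'.png')[y0:y1,x0:x1]
    cv2.imwrite('pics/'+out+'.png',cv2.resize(im,None,fx=s,fy=s,interpolation=cv2.INTER_CUBIC))
def cam(src):
    d=np.load('pics/'+src+'_c.npz'); return d['K'],d['V']
def ray(src,u,v,z):
    K,V=cam(src); d=np.array([(u-K[2])/K[0],(v-K[3])/K[1],1.]); Rm=V[:3,:3]; c=-Rm.T@V[:3,3]; w=Rm.T@d
    return c+w*(z-c[2])/w[2]
def proj(src,p):
    K,V=cam(src); q=V[:3,:3]@np.array(p,float)+V[:3,3]; return np.array([K[0]*q[0]/q[2]+K[2],K[1]*q[1]/q[2]+K[3]])
def st():
    s=state(); print(s['time_s'],np.round(s['ee_pos'],1),np.round(s['ee_rot'],2),'F',np.round(s['force'],1),'w',round(s['gripper_width'],1),'q',np.round(s['qpos'],1))
E
python3 - <<'E'
from h import *
for n in("scene","top","wrist"):
    f=save(n,n+"0"); K,V=cam(n+"0"); print(n,K,np.round(-V[:3,:3].T@V[:3,3]),np.round(V[:3,:3],2).tolist())
st();print(hold_point_z)
E
```

```text
scene [470.42525091 470.42525091 244.18339029 187.0748786 ] [1319. -713.  841.] [[0.65, 0.76, -0.02], [0.43, -0.39, -0.81], [-0.62, 0.52, -0.58]]
top [433.94196574 433.94196574 251.33697772 192.39601743] [ 391.   -3. 1574.] [[-0.02, -1.0, 0.0], [-1.0, 0.02, -0.07], [0.07, -0.0, -1.0]]
wrist [309.27535993 309.27535993 255.69171662 193.31336104] [ 269. -515.  384.] [[0.33, -0.94, -0.0], [-0.9, -0.32, 0.29], [-0.27, -0.09, -0.96]]
0.15 [ 191.5 -541.8  213.3] [-179.92   -0.     19.47] F [-0.6  0.1  0.3] w 91.6 q [-71.7  18.3  89.7   0.   72.   -1.1]
-18.8
```

View pics/scene0.png

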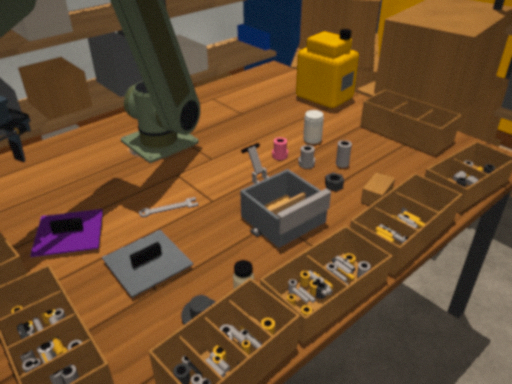

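View pics/top0.png

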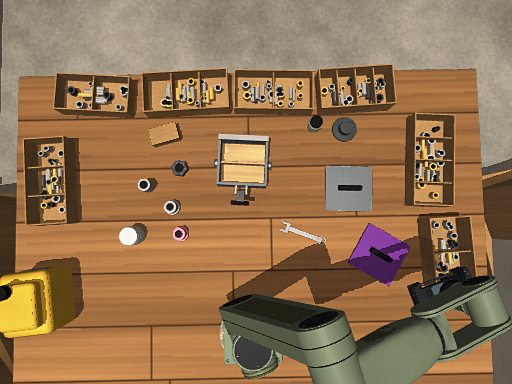

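```bash
python3 - <<'E'
from h import *
crop('top0','t_a',120,115,280,255,5)
crop('top0','t_b',300,110,420,210,6)
crop('scene0','s_a',225,100,400,250,4)
E
```

```text
(no output)
```

View pics/t_a.png

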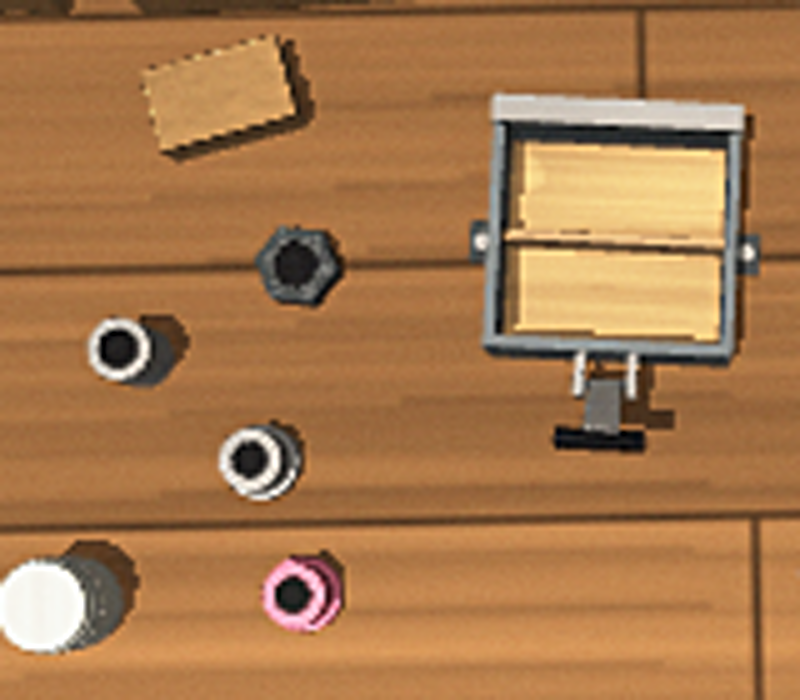

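View pics/t_b.png

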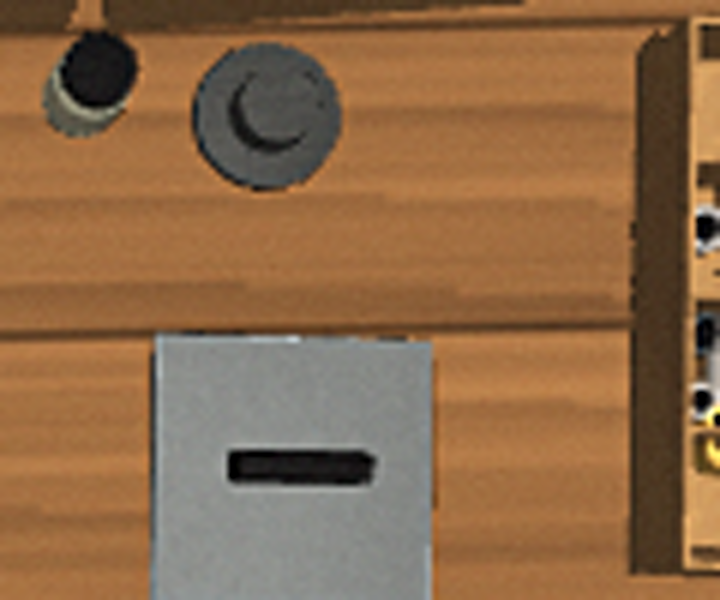

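View pics/s_a.png

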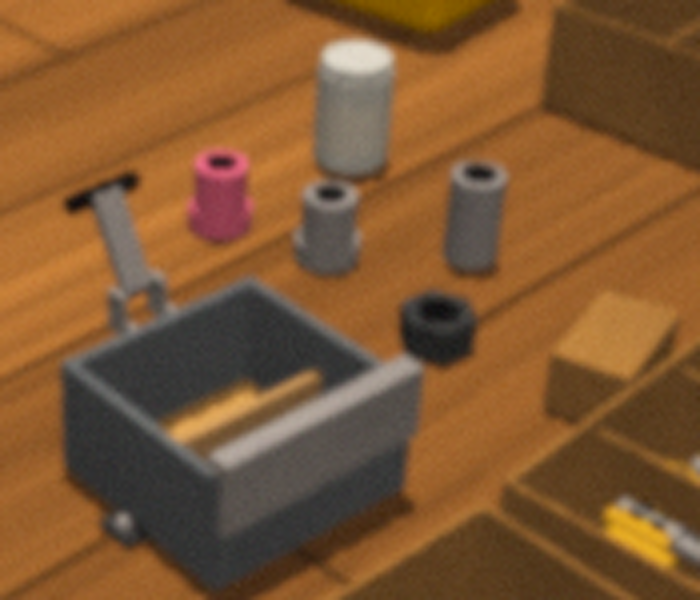

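```bash
python3 - <<'E'
from h import *
def a(x,y,z): return ray('top0',120+(x+.5)/5-.5,115+(y+.5)/5-.5,z)
def b(x,y,z): return ray('top0',300+(x+.5)/6-.5,110+(y+.5)/6-.5,z)
print('sleeve',a(118,348,78),'bush',a(249,459,60))
for p in [(494,95),(745,104),(489,120),(743,130)]: print('keep',a(*p,107))
for p in [(484,348),(733,360)]: print('front',a(*p,90))
for p in [(502,237),(725,245)]: print('divider top',a(*p,56))
print('bar',a(557,438,164),a(644,440,164))
for p in [(227,466),(375,466)]: print('lidgripends',b(*p,54))
for p in [(155,334),(432,342)]: print('lid rear',b(*p,18))
print('nut',a(295,265,30),'carton',a(220,95,50),'tin',a(42,605,100),'pink',a(295,595,60))
print('jar',b(98,68,90),'flange',b(268,116,20))
crop('top0','t_c',310,150,385,225,8)
E
```

```text
sleeve [530.9744811  365.73989501  78.        ] bush [453.1987368  278.97213451  60.        ]
keep [697.1878059 101.2564484 107.       ]
keep [687.76910423 -70.31046119 107.        ]
keep [679.95798429 104.91030367 107.        ]
keep [669.81891025 -68.55214922 107.        ]
front [525.1281563  111.73129913  90.        ]
front [513.64742288 -58.99065397  90.        ]
divider top [606.46736788 100.61994188  56.        ]
divider top [597.84995261 -56.38463526  56.        ]
bar [458.80473979  59.35768424 164.        ] [456.43380446   2.81283927 164.        ]
lidgripends [ 509.61442697 -310.65333063   54.        ]
lidgripends [ 507.98075552 -397.4020922    54.        ]
lid rear [ 592.91486142 -277.21790557   18.        ]
lid rear [ 584.94564184 -443.82854174   18.        ]
nut [592.73595962 250.8242517   30.        ] carton [712.69628842 299.91331002  50.        ] tin [355.4972353  411.94299526 100.        ] pink [358.10059716 247.5894514   60.        ]
jar [ 738.97788197 -236.33240669   90.        ] flange [ 724.05800969 -349.31441345   20.        ]
```

View pics/t_c.png

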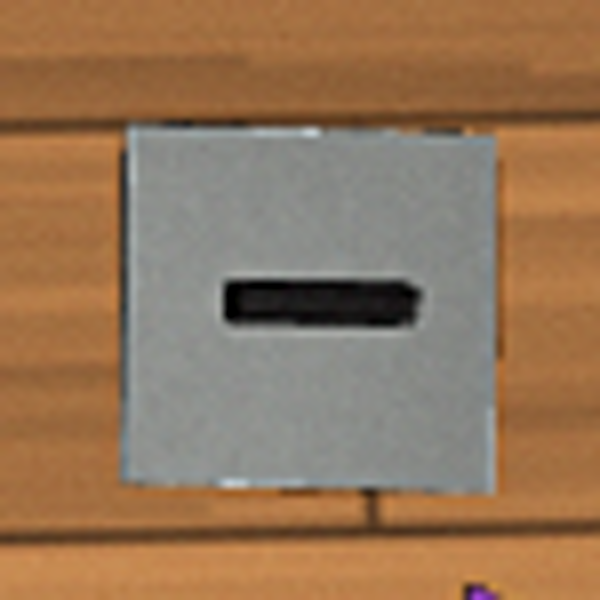

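```bash
cat >> h.py <<'E'
def D(yaw,tilt=0): return R.from_euler('z',yaw,degrees=True)*R.from_euler('y',tilt,degrees=True)*R.from_euler('x',180,degrees=True)
def plan(wps,start=None,c=0.0,vmax=50,wmax=9.5):
    """wps: list of (pos, Rotation, closure[, vmax]); prints rows"""
    s=state()
    if start is None: p=np.array(s['ee_pos']);r=R.from_euler('xyz',s['ee_rot'],degrees=True)
    else: p,r=np.array(start[0],float),start[1]
    rows=[]
    for w in wps:
        P=np.array(w[0],float);Rt=w[1];c=w[2];v=w[3] if len(w)>3 else vmax
        rv=(r.inv()*Rt).as_rotvec(degrees=True)
        n=max(1,int(np.ceil(max(np.linalg.norm(P-p)/v,np.linalg.norm(rv)/wmax))))
        p0=p.copy();r0=r
        for i in range(1,n+1):
            pt=p0+(P-p0)*i/n; rt=r0*R.from_rotvec(rv*i/n,degrees=True)
            d=np.round(r.inv().apply(pt-p),0 if i<n else 1); t=np.round((r.inv()*rt).as_rotvec(degrees=True),1)
            rows.append([c,*d.tolist(),*t.tolist()])
            p=p+r.apply(d); r=r*R.from_rotvec(t,degrees=True)
    for i in range(0,len(rows),5): print('['+','.join('['+','.join('%g'%(v+0) for v in q)+']' for q in rows[i:i+5])+']')
    print('end',np.round(p,1),np.round(r.as_euler('xyz',degrees=True),1))
E
python3 - <<'E'
from h import *
plan([([450,150,230],D(140),0),([531,366,150],D(176.7),0)])
E
```

```text
[[0,32,-38,-1,0,0,-8],[0,36,-33,-1,0,0,-8.1],[0,41,-27,-1,0,0,-8],[0,44,-22,-1,0,0,-8],[0,47,-15,-1,0,0,-8.1]]
[[0,49,-8,-1,0,0,-8],[0,49,-2,-1,0,0,-8],[0,49,5,-1,0,0,-8.1],[0,47,12,-2,0,-0.1,-8],[0,46,19,-1,0,0,-8.1]]
[[0,42,25,-1,0,0,-8],[0,39,31,-1,0,0,-8],[0,34,35,-1,0,0,-8.1],[0,29,40,-1,0,0,-8],[0,22.4,43.9,-1.4,0,0,-8]]
[[0,15,44,16,0,0,-7.3],[0,10,45,16,0,0,-7.4],[0,4,46,16,0,0,-7.3],[0,-2,46,16,0,0,-7.4],[0,-7.9,45.2,15.9,0,0,-7.3]]
end [531. 366. 150.] [-180.    -0.   176.7]
```

Candidates (top image): the sleeve is the grey plain cylinder at (144,185). It could be confused with the tin (131,236), jar (315,122) and nut (180,168). The bush is the grey stepped part at (170,207), not the pink one (179,234). The lid is the grey plate at (349,188), not the purple one (380,253). The close crops confirm all three choices. Moving to hover over the sleeve.

```bash
python3 -m creep '[[0,32,-38,-1,0,0,-8],[0,36,-33,-1,0,0,-8.1],[0,41,-27,-1,0,0,-8],[0,44,-22,-1,0,0,-8],[0,47,-15,-1,0,0,-8.1]]'
python3 -m creep '[[0,49,-8,-1,0,0,-8],[0,49,-2,-1,0,0,-8],[0,49,5,-1,0,0,-8.1],[0,47,12,-2,0,-0.1,-8],[0,46,19,-1,0,0,-8.1]]'
python3 -m creep '[[0,42,25,-1,0,0,-8],[0,39,31,-1,0,0,-8],[0,34,35,-1,0,0,-8.1],[0,29,40,-1,0,0,-8],[0,22.4,43.9,-1.4,0,0,-8]]'
python3 -m creep '[[0,15,44,16,0,0,-7.3],[0,10,45,16,0,0,-7.4],[0,4,46,16,0,0,-7.3],[0,-2,46,16,0,0,-7.4],[0,-7.9,45.2,15.9,0,0,-7.3]]'
python3 - <<'E'
from h import *
save('wrist','w1');save('top','top1');st()
crop('w1','w1b',0,0,512,384,1.5)
E
```

```text
time_s: 0.78
ee_pos: [277.9, -309.9, 218.8]
ee_rot: [180.0, -0.0, 59.9]
force: [1.4, 0.1, -0.1]
gripper_width: 90.8
time_s: 1.4
ee_pos: [364.1, -79.4, 225.0]
ee_rot: [180.0, 0.1, 100.1]
force: [0.5, 0.4, 0.3]
gripper_width: 91.3
time_s: 2.02
ee_pos: [450.3, 151.3, 229.7]
ee_rot: [-179.9, 0.1, 140.3]
force: [0.8, -0.4, 0.2]
gripper_width: 90.9
time_s: 2.65
ee_pos: [531.4, 366.9, 148.5]
ee_rot: [-179.9, -0.0, 176.9]
force: [0.8, -0.4, -0.0]
gripper_width: 91.2
2.75 [531.2 368.8 146.2] [-1.7985e+02 -1.5000e-01  1.7690e+02] F [-0.3 -1.3 -0.4] w 91.5 q [ 33.8  27.4  85.2  -0.   67.6 -53.1]
```

View pics/w1b.png

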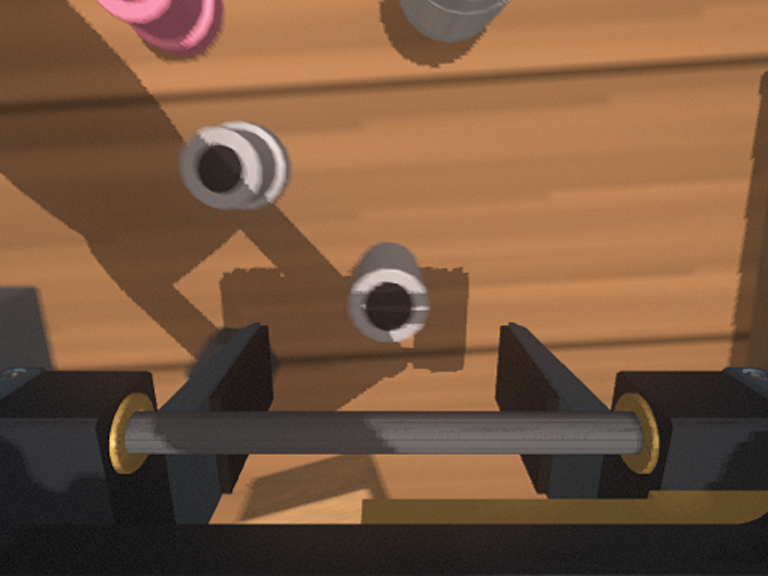

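```bash
python3 - <<'E'
from h import *
print(ray('w1',388/1.5,305/1.5,78),ray('w1',220/1.5,168/1.5,60));st()
plan([([531,366,42],D(176.7),0)])
E
```

```text
[530.80508693 369.06987686  78.        ] [453.94553655 282.11551928  60.        ]
2.75 [531.2 368.8 146.2] [-1.7985e+02 -1.5000e-01  1.7690e+02] F [-0.3 -1.3 -0.4] w 91.5 q [ 33.8  27.4  85.2  -0.   67.6 -53.1]
[[0,0,-1,35,0,-0.1,0.1],[0,0,-1,34,-0.1,0,0],[0,-0.2,-0.6,35.2,0,-0.1,0.1]]
end [531. 366.  42.] [-180.     0.   176.7]
```

```bash
python3 -m creep '[[0,0,-1,35,0,0,0],[0,0,-1,35,0,0,0],[0,0,0,30,0,0,0],[0,0,0,0,0,0,0],[0,0,0,0,0,0,0]]' 30
python3 -m creep '[[1,0,0,0,0,0,0],[1,0,0,0,0,0,0],[1,0,0,0,0,0,0],[1,0,0,0,0,0,0],[1,0,0,0,0,0,0]]' 30
python3 - <<'E'
from h import *
st();save('wrist','w2')
E
```

```text
time_s: 3.38
ee_pos: [531.7, 363.5, 50.9]
ee_rot: [-180.0, 0.1, 176.6]
force: [0.8, -0.5, 0.5]
gripper_width: 91.1
time_s: 4.0
ee_pos: [531.6, 364.5, 50.1]
ee_rot: [180.0, 0.1, 176.6]
force: [-0.0, 2.5, -0.3]
gripper_width: 43.8
4.0 [531.6 364.5  50.1] [1.7995e+02 7.0000e-02 1.7664e+02] F [-0.   2.5 -0.3] w 43.8 q [ 33.4  32.   92.3  -0.   55.5 -53.2]
```

View pics/w2.png

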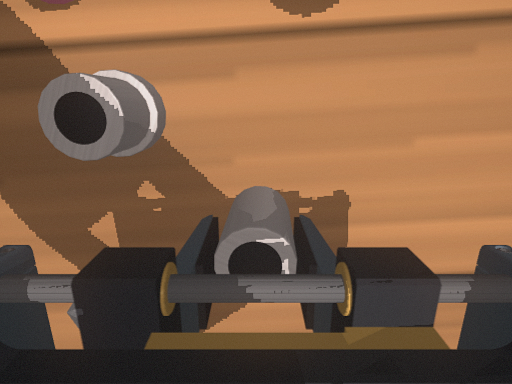

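```bash
python3 - <<'E'
from h import *
plan([([531.6,364.5,180],D(176.7),1),([641,20,185],D(176.7),1)])
E
```

```text
[[1,0,0,-43,0,0,0],[1,0,0,-44,0,0,0],[1,-0.2,0.2,-43,0,0.1,0],[1,-16,-42,-1,0,0,0],[1,-16,-42,0,0,0,0]]
[[1,-17,-43,-1,0,0,0],[1,-16,-42,-1,0,0,0],[1,-16,-42,0,0,0,0],[1,-16,-42,-1,0,0,0],[1,-16,-42,0,0,0,0]]
[[1,-16.4,-42.5,-1.1,0,0,0]]
end [641.  20. 185.] [180.   -0.  176.7]
```

```bash
python3 -m creep '[[1,0,0,-43,0,0,0],[1,0,0,-44,0,0,0],[1,0,0,-43,0,0,0],[1,-16,-42,-1,0,0,0],[1,-16,-42,0,0,0,0]]' 45
python3 -m creep '[[1,-17,-43,-1,0,0,0],[1,-16,-42,-1,0,0,0],[1,-16,-42,0,0,0,0],[1,-16,-42,-1,0,0,0],[1,-16,-42,0,0,0,0]]'
python3 -m creep '[[1,-16.4,-42.5,-1.1,0,0,0],[1,0,0,0,0,0,0],[1,0,0,0,0,0,0]]'
python3 - <<'E'
from h import *
st();save('wrist','w3');save('scene','s3');crop('w3','w3b',0,0,512,384,1.56)
E
```

```text
time_s: 4.68
ee_pos: [557.6, 276.6, 179.9]
ee_rot: [-179.8, -0.1, 176.8]
force: [1.0, -0.5, -5.7]
gripper_width: 43.1
time_s: 5.3
ee_pos: [626.0, 60.7, 182.6]
ee_rot: [-179.8, -0.2, 176.7]
force: [0.0, 0.1, -3.8]
gripper_width: 43.5
time_s: 5.68
ee_pos: [639.6, 19.1, 183.9]
ee_rot: [-179.9, -0.2, 176.6]
force: [0.3, -0.9, -4.9]
gripper_width: 43.3
5.675 [639.6  19.1 183.9] [-179.91   -0.18  176.63] F [ 0.3 -0.9 -4.9] w 43.3 q [  0.7  25.3  83.1  -0.1  71.8 -85.9]
```

View pics/w3b.png

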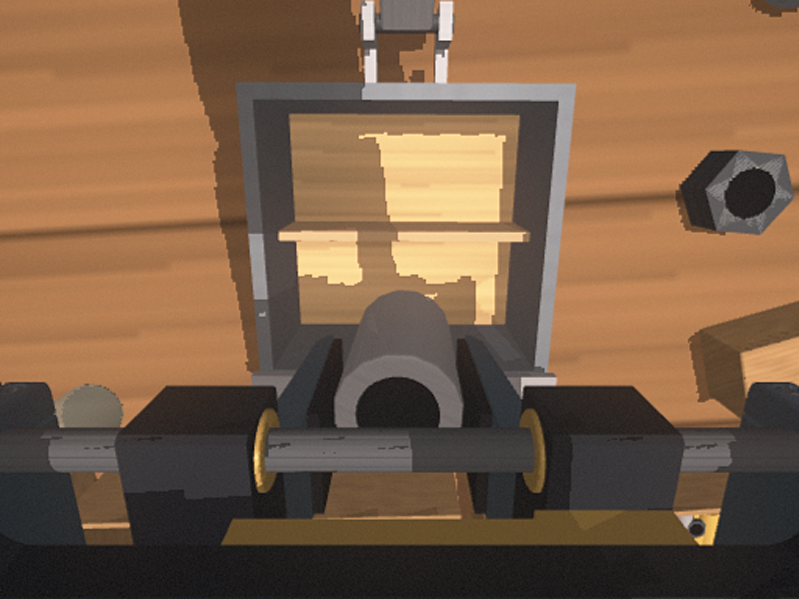

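View pics/s3.png

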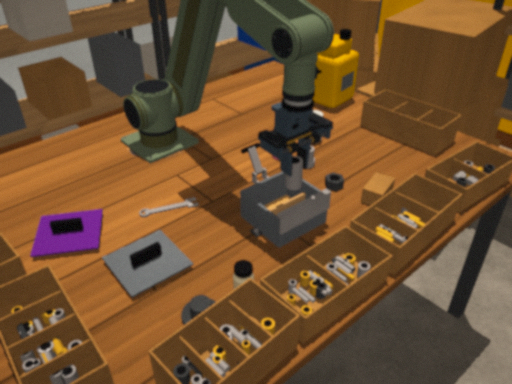

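```bash
python3 - <<'E'
from h import *
def a(x,y,z): return np.round(ray('w3',(x+.5)/1.56-.5,(y+.5)/1.56-.5,z)[:2],1)
A=a(576,84,90);B=a(237,84,90);print(A,B,'mid',(A+B)/2,'len',np.hypot(*(A-B)),'yaw',np.degrees(np.arctan2(-(A-B)[0],(A-B)[1])))
A=a(560,100,90);B=a(253,100,90);print('inner',A,B,np.hypot(*(A-B)),(A+B)/2)
A=a(528,233,56);B=a(279,233,56);print('div top mid edge',A,B,(A+B)/2)
A=a(520,114,6);B=a(290,114,6);print('floor front',A,B,(A+B)/2,np.hypot(*(A-B)))
A=a(505,324,6);B=a(301,325,6);print('floor rear',A,B,(A+B)/2)
crop('top1','t1',210,120,285,215,8)
E
```

```text
[527.7 114.9] [517.6 -56. ] mid [522.65  29.45] len 171.1981892427604 yaw -3.3821829047894836
inner [534.8 107.1] [525.6 -49. ] 156.37087324690617 [530.2   29.05]
div top mid edge [607.4 100.7] [598.3 -53.4] [602.85  23.65]
floor front [534.6 106.8] [525.4 -48.4] [530.   29.2] 155.47244128783723
floor rear [684.4  97.2] [676.1 -58.6] [680.25  19.3 ]
```

View pics/t1.png

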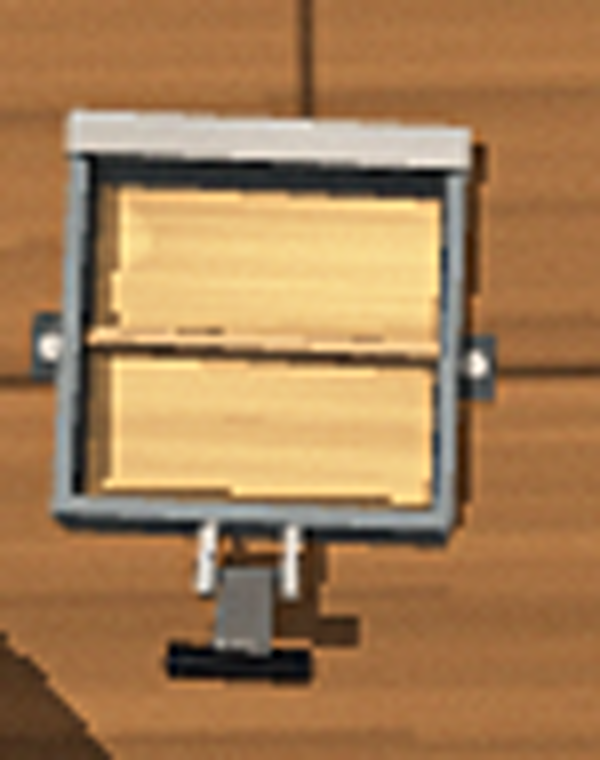

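```bash
python3 - <<'E'
from h import *
def a(x,y,z): return np.round(ray('w3',(x+.5)/1.56-.5,(y+.5)/1.56-.5,z)[:2],1)
z=183.9+28
print(a(399,355,z),a(335,415,z),a(463,415,z),a(399,377,z)); st()
K,V=cam('w3');print(-V[:3,:3].T@V[:3,3])
for n in('w3',):
  for x,y in((-83,86),(-83,-86)):
    pass
c=[]
for x in range(3):
    s=state();c.append(s['ee_pos'])
print(c)
E
```

```text
[618.5  20.2] [638.7  -2.3] [641.2  40.1] [626.2  19.7]
5.775 [639.9  20.  184.5] [-1.7990e+02 -1.1000e-01  1.7673e+02] F [-0.1  0.2 -4.1] w 43.1 q [  0.8  25.3  83.   -0.1  71.8 -85.9]
[558.27054645  23.90869921 354.82777926]
[array([639.86123102,  20.0247169 , 184.5065485 ]), array([639.86123102,  20.0247169 , 184.5065485 ]), array([639.86123102,  20.0247169 , 184.5065485 ])]
```

```bash
python3 -m creep '[[1,-3,2,30,0,0,0],[1,0,0,30,0,0,0],[1,0,0,30,0,0,0],[1,0,0,25,0,0,0],[1,0,0,9,0,0,0]]'
python3 -m creep '[[1,0,0,2,0,0,0],[1,0,0,0,0,0,0],[1,0,0,0,0,0,0]]'
python3 - <<'E'
from h import *
st()
E
```

```text
time_s: 6.4
ee_pos: [642.3, 21.9, 59.5]
ee_rot: [-179.9, -0.2, 176.8]
force: [-0.6, -0.3, -4.0]
gripper_width: 43.6
time_s: 6.78
ee_pos: [644.4, 20.8, 60.4]
ee_rot: [-179.9, 0.1, 176.7]
force: [-0.1, 0.3, -5.0]
gripper_width: 43.2
6.775 [644.4  20.8  60.4] [-1.7990e+02  1.2000e-01  1.7667e+02] F [-0.1  0.3 -5. ] w 43.2 q [  0.9  31.4  91.7  -0.1  56.7 -85.7]
```

```bash
python3 -m creep '[[1,0,0,1.5,0,0,0],[1,0,0,1,0,0,0],[1,0,0,0,0,0,0],[1,0,0,0,0,0,0]]'
python3 -m creep '[[0.6,0,0,0,0,0,0],[0,0,0,0,0,0,0],[0,0,0,0,0,0,0],[0,0,0,0,0,0,0],[0,0,0,0,0,0,0]]'
python3 -m creep '[[0,0,0,-15,0,0,0],[0,0,0,-40,0,0,0],[0,0,0,-40,0,0,0],[0,0,0,-20,0,0,0],[0,0,0,0,0,0,0]]'
python3 - <<'E'
from h import *
st();save('wrist','w4');crop('w4','w4b',0,0,512,384,1.56)
# bush: hover then plan
plan([([455,281,170],D(176.7),0),([455,281,100],D(176.7),0)])
E
```

```text
time_s: 7.28
ee_pos: [643.7, 20.7, 56.7]
ee_rot: [-179.9, 0.0, 176.7]
force: [-0.6, 0.1, -5.1]
gripper_width: 43.1
time_s: 7.9
ee_pos: [644.0, 20.7, 57.1]
ee_rot: [-179.9, 0.0, 176.7]
force: [0.3, -0.4, -0.3]
gripper_width: 80.3
time_s: 8.52
ee_pos: [645.0, 21.0, 174.8]
ee_rot: [-179.9, 0.3, 176.7]
force: [-0.6, -0.4, -0.0]
gripper_width: 91.1
8.525 [645.   21.  174.8] [-179.92    0.32  176.67] F [-0.6 -0.4 -0. ] w 91.1 q [  0.9  25.9  83.5  -0.1  70.3 -85.7]
[[0,29,36,0,0,0,0],[0,29,35,1,0,0,0],[0,29,36,0,0,0.1,0],[0,29,35,0,-0.1,0,0],[0,30,36,1,0,0,0]]
[[0,29,35,0,0,0,0],[0,28.8,35.6,0.4,0,0,0],[0,0,0,35,0,0,0],[0,0,0,35,0,0,0]]
end [455. 281. 100.] [180.    0.  176.7]
```

View pics/w4b.png

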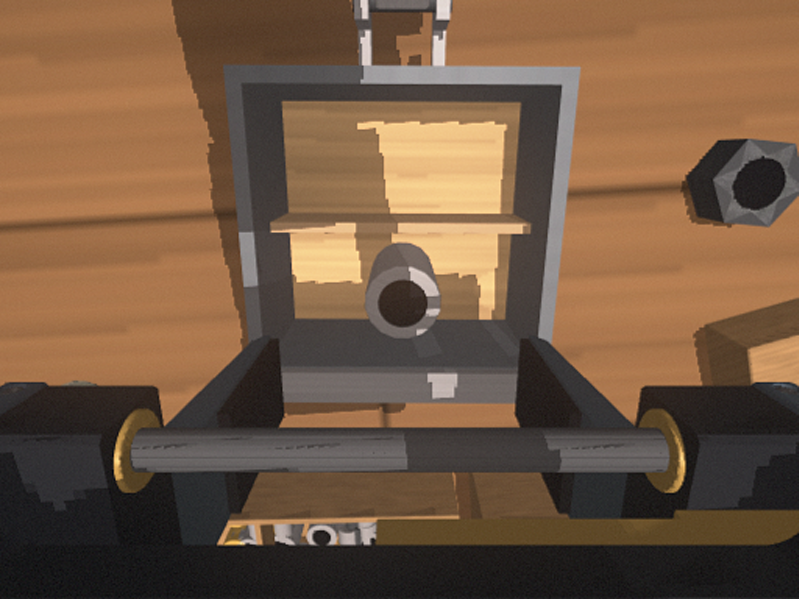

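Sleeve stands in the rear bay (ring centre at 403,302 in the crop) and has been let go. Next, the bush.

```bash
python3 - <<'E'
from h import *
def a(x,y,z): return np.round(ray('w4',(x+.5)/1.56-.5,(y+.5)/1.56-.5,z)[:2],1)
A=a(580,67,90);B=a(224,67,90);print(A,B,'mid',(A+B)/2,np.hypot(*(A-B)),'yaw',np.degrees(np.arctan2(-(A-B)[0],(A-B)[1])))
print('sleeve',a(403,302,84))
E
python3 -m creep '[[0,29,36,0,0,0,0],[0,29,35,1,0,0,0],[0,29,36,0,0,0,0],[0,29,35,0,0,0,0],[0,30,36,1,0,0,0]]'
python3 -m creep '[[0,29,35,0,0,0,0],[0,29,35,0,0,0,0],[0,0,0,15,0,0,0],[0,0,0,0,0,0,0],[0,0,0,0,0,0,0]]'
python3 - <<'E'
from h import *
st();save('wrist','w5');crop('w5','w5b',0,0,512,384,1.56)
E
```

```text
[527.6 114.6] [517.6 -56.2] mid [522.6  29.2] 171.0924896072297 yaw -3.350728708989049
sleeve [642.5  23. ]
time_s: 9.2
ee_pos: [506.6, 207.9, 168.1]
ee_rot: [-179.8, -0.1, 176.7]
force: [-0.5, -0.3, -0.1]
gripper_width: 91.2
time_s: 9.82
ee_pos: [455.0, 279.4, 153.8]
ee_rot: [-179.8, -0.0, 176.6]
force: [-0.0, 0.6, 0.0]
gripper_width: 91.1
9.825 [455.  279.4 153.8] [-1.7985e+02 -4.0000e-02  1.7659e+02] F [-0.   0.6  0. ] w 91.1 q [ 3.040e+01  1.740e+01  1.003e+02 -1.000e-01  6.250e+01 -5.610e+01]
```

View pics/w5b.png

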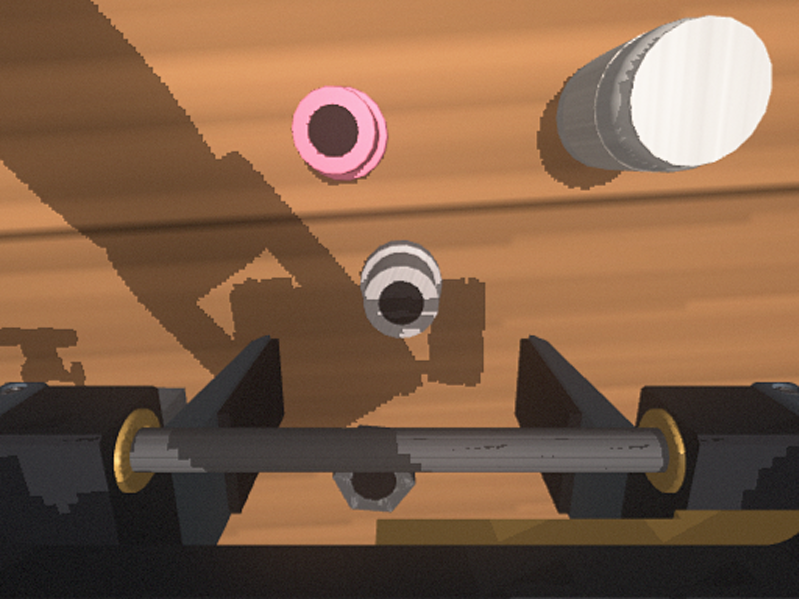

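```bash
python3 - <<'E'
from h import *
def a(x,y,z): return np.round(ray('w5',(x+.5)/1.56-.5,(y+.5)/1.56-.5,z)[:2],1)
print('bush',a(401,302,60))
E
python3 -m creep '[[0,0,0,40,0,0,0],[0,0,0,40,0,0,0],[0,0,0,40,0,0,0],[0,0,0,7,0,0,0],[0,0,0,0,0,0,0]]'
python3 -m creep '[[0,0,0,0,0,0,0],[1,0,0,0,0,0,0],[1,0,0,0,0,0,0],[1,0,0,0,0,0,0],[1,0,0,0,0,0,0]]' 45
python3 -m creep '[[1,0,0,0,0,0,0],[1,0,0,0,0,0,0]]' 45
python3 - <<'E'
from h import *
st()
plan([([455,280,150],D(176.7),1),([566,24.5,165],D(176.7),1)])
E
```

```text
bush [452.7 280.2]
time_s: 10.5
ee_pos: [455.4, 280.0, 27.9]
ee_rot: [-179.9, 0.0, 176.6]
force: [0.1, -0.1, 0.1]
gripper_width: 91.2
time_s: 11.12
ee_pos: [454.5, 280.1, 27.4]
ee_rot: [-179.9, 0.0, 176.7]
force: [-0.9, 0.2, 0.6]
gripper_width: 54.2
time_s: 11.38
ee_pos: [454.5, 280.1, 27.3]
ee_rot: [-179.9, -0.0, 176.7]
force: [0.1, 0.2, 0.3]
gripper_width: 43.3
11.375 [454.5 280.1  27.3] [-179.9    -0.    176.67] F [0.1 0.2 0.3] w 43.3 q [ 3.050e+01  2.560e+01  1.091e+02 -1.000e-01  4.540e+01 -5.610e+01]
[[1,0,0,-41,0,0,0],[1,0,0,-41,-0.1,0,0],[1,-0.5,-0.2,-40.7,0,0,0],[1,-21,-41,-3,0,0,0],[1,-21,-42,-2,0,0,0]]
[[1,-21,-41,-3,0,0,0],[1,-21,-42,-2,0,0,0],[1,-21,-41,-3,0,0,0],[1,-20.7,-41.7,-2,0,0,0]]
end [566.   24.5 165. ] [-180.    -0.   176.7]
```

```bash
python3 -m creep '[[1,0,0,-41,0,0,0],[1,0,0,-41,0,0,0],[1,0,0,-41,0,0,0],[1,-21,-41,-3,0,0,0],[1,-21,-42,-2,0,0,0]]'
python3 -m creep '[[1,-21,-41,-3,0,0,0],[1,-21,-42,-2,0,0,0],[1,-21,-41,-3,0,0,0],[1,-21,-42,-2,0,0,0],[1,0,0,0,0,0,0]]'
python3 -m creep '[[1,0,0,0,0,0,0],[1,0,0,25,0,0,0]]'
python3 - <<'E'
from h import *
st();save('wrist','w6');crop('w6','w6b',0,0,512,384,1.56)
E
```

```text
time_s: 12.0
ee_pos: [491.3, 194.2, 155.2]
ee_rot: [-179.9, -0.0, 176.8]
force: [-0.4, 0.1, -5.0]
gripper_width: 43.0
time_s: 12.62
ee_pos: [566.3, 21.5, 164.6]
ee_rot: [-179.8, -0.1, 176.4]
force: [-0.6, 0.7, -4.6]
gripper_width: 42.7
time_s: 12.88
ee_pos: [566.7, 25.4, 141.7]
ee_rot: [-179.9, 0.2, 176.7]
force: [-0.5, -0.0, -4.5]
gripper_width: 43.1
12.875 [566.7  25.4 141.7] [-179.93    0.21  176.73] F [-0.5 -0.  -4.5] w 43.1 q [  1.5  20.7  97.1  -0.1  62.  -85.2]
```

View pics/w6b.png

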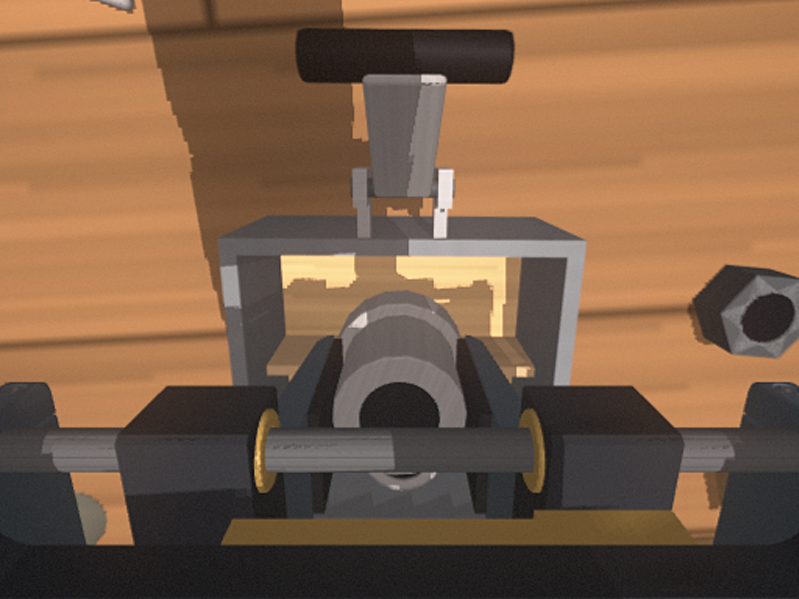

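```bash
python3 - <<'E'
from h import *
def a(x,y,z): return np.round(ray('w6',(x+.5)/1.56-.5,(y+.5)/1.56-.5,z)[:2],1)
A=a(585,240,90);B=a(219,240,90);print(A,B,'mid',(A+B)/2,np.hypot(*(A-B)),'yaw',np.degrees(np.arctan2(-(A-B)[0],(A-B)[1])))
A=a(567,256,90);B=a(237,256,90);print(A,B,'mid',(A+B)/2,np.hypot(*(A-B)))
E
python3 -m creep '[[1,0,0,30,0,0,0],[1,0,0,30,0,0,0],[1,0,0,25,0,0,0],[1,0,0,12,0,0,0],[1,0,0,5,0,0,0]]'
python3 -m creep '[[1,0,0,0,0,0,0],[1,0,0,0,0,0,0],[1,0,0,0,0,0,0]]'
```

```text
[526.9 113.7] [517.2 -55.5] mid [522.05  29.1 ] 169.4778156573892 yaw -3.2810957524399935
[534.  105.8] [525.1 -48.3] mid [529.55  28.75] 154.3567944730649
time_s: 13.55
ee_pos: [565.6, 24.8, 38.5]
ee_rot: [-179.9, -0.0, 176.7]
force: [0.4, -0.0, -4.4]
gripper_width: 42.8
time_s: 13.92
ee_pos: [566.3, 24.2, 39.5]
ee_rot: [-179.9, 0.1, 176.7]
force: [0.9, 0.5, -5.8]
gripper_width: 43.1
```

```bash
python3 -m creep '[[1,0,0,3,0,0,0],[1,0,0,2,0,0,0],[1,0,0,0,0,0,0],[1,0,0,0,0,0,0]]'
python3 -m creep '[[0.6,0,0,0,0,0,0],[0,0,0,0,0,0,0],[0,0,0,0,0,0,0],[0,0,0,0,0,0,0],[0,0,0,0,0,0,0]]'
python3 -m creep '[[0,0,0,-15,0,0,0],[0,0,0,-40,0,0,0],[0,0,0,-40,0,0,0],[0,0,0,-45,0,0,0],[0,0,0,0,0,0,0]]'
python3 - <<'E'
from h import *
st();save('wrist','w7');crop('w7','w7b',0,0,512,384,1.56)
# lid hover: tool y -> +x : yaw 87
plan([([480,-150,200],D(120),0),([508,-355,140],D(87),0)])
E
```

```text
time_s: 14.42
ee_pos: [565.8, 24.2, 33.7]
ee_rot: [-179.9, -0.0, 176.7]
force: [0.6, 0.6, -4.4]
gripper_width: 43.6
time_s: 15.05
ee_pos: [566.0, 24.2, 34.0]
ee_rot: [-179.9, 0.0, 176.7]
force: [-0.4, 0.3, 0.5]
gripper_width: 80.1
time_s: 15.68
ee_pos: [568.4, 24.5, 178.9]
ee_rot: [-179.9, 0.6, 176.7]
force: [-0.1, 0.2, -0.8]
gripper_width: 91.4
15.675 [568.4  24.5 178.9] [-179.94    0.57  176.67] F [-0.1  0.2 -0.8] w 91.4 q [  1.4  18.9  94.1  -0.1  66.5 -85.2]
[[0,13,-30,-4,0,0.1,9.4],[0,7,-31,-4,0,0,9.5],[0,3,-33,-4,0,0.1,9.4],[0,-3,-32,-4,0,0,9.5],[0,-8,-32,-4,0,0,9.4]]
[[0,-13.6,-29.2,-3.6,0.1,0.1,9.5],[0,-38,-16,12,0,0,6.6],[0,-40,-11,12,0,0,6.6],[0,-41,-6,12,0,0,6.6],[0,-41,-2,12,0,0,6.6]]
[[0,-41.6,3.2,12,0,0,6.6]]
end [ 508. -355.  140.] [-180.    0.   87.]
```

View pics/w7b.png

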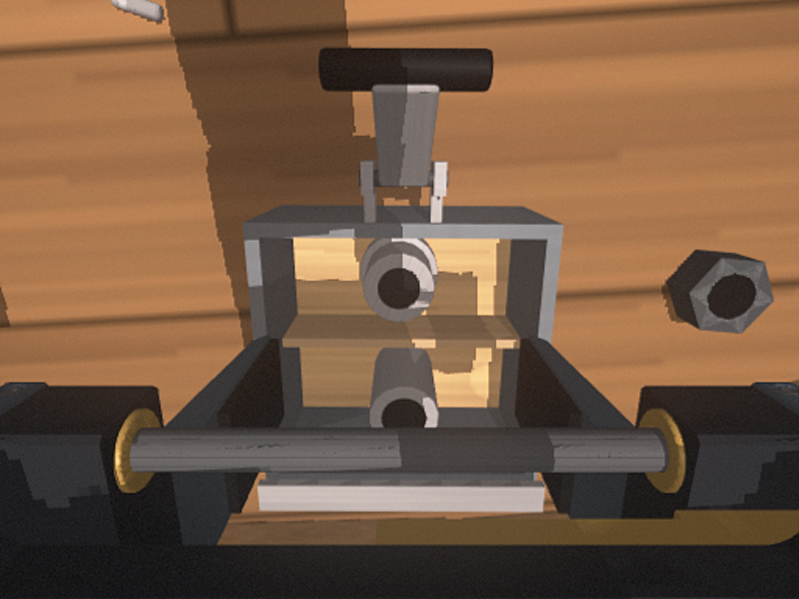

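```bash
python3 - <<'E'
from h import *
def a(x,y,z): return np.round(ray('w7',(x+.5)/1.56-.5,(y+.5)/1.56-.5,z)[:2],1)
print('bush',a(400,288,66))
A=a(562,224,90);B=a(245,224,90);print(A,B,'mid',(A+B)/2,np.hypot(*(A-B)),'yaw',np.degrees(np.arctan2(-(A-B)[0],(A-B)[1])))
E
python3 -m creep '[[0,13,-30,-4,0,0,9.4],[0,7,-31,-4,0,0,9.5],[0,3,-33,-4,0,0,9.4],[0,-3,-32,-4,0,0,9.5],[0,-8,-32,-4,0,0,9.4]]'
python3 -m creep '[[0,-13.6,-29.2,-3.6,0,0,9.5],[0,-38,-16,12,0,0,6.6],[0,-40,-11,12,0,0,6.6],[0,-41,-6,12,0,0,6.6],[0,-41,-2,12,0,0,6.6]]'
python3 -m creep '[[0,-41.6,3.2,12,0,0,6.6],[0,0,0,0,0,0,0],[0,0,0,0,0,0,0]]'
python3 - <<'E'
from h import *
st();save('wrist','w8');crop('w8','w8b',0,0,512,384,1.56)
E
```

```text
bush [564.2  25.1]
[527. 114.] [517.2 -55.3] mid [522.1   29.35] 169.5834013103877 yaw -3.312892825342902
time_s: 16.35
ee_pos: [491.5, -121.6, 193.1]
ee_rot: [-179.8, -0.0, 129.2]
force: [0.3, -0.6, -0.0]
gripper_width: 91.4
time_s: 16.98
ee_pos: [500.6, -314.7, 148.4]
ee_rot: [-179.9, 0.0, 93.3]
force: [0.1, -0.0, -0.1]
gripper_width: 91.3
time_s: 17.35
ee_pos: [506.3, -354.4, 137.1]
ee_rot: [-179.9, 0.0, 87.0]
force: [0.8, -0.1, 0.6]
gripper_width: 91.4
17.35 [ 506.3 -354.4  137.1] [-179.89    0.     86.99] F [ 0.8 -0.1  0.6] w 91.4 q [-36.   25.3  90.2  -0.1  64.6 -33. ]
```

View pics/w8b.png

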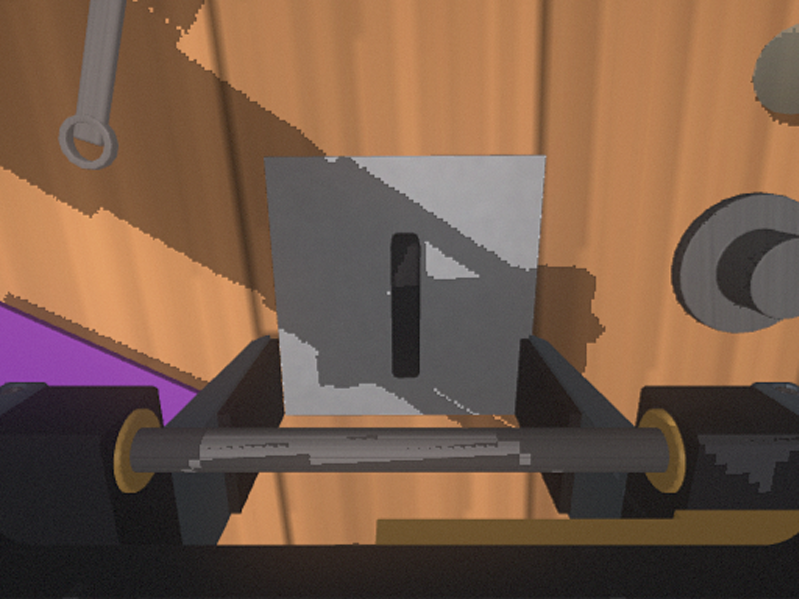

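```bash
python3 - <<'E'
from h import *
crop('w8','w8c',160,90,360,280,4)
E
```

```text
(no output)
```

View pics/w8c.png

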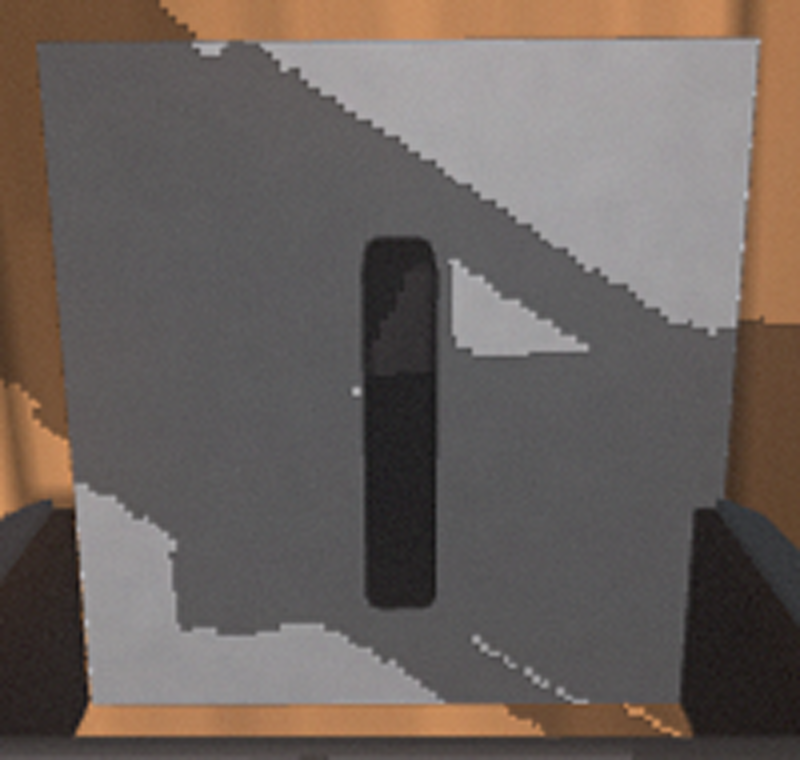

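```bash
python3 - <<'E'
from h import *
def a(x,y,z): return ray('w8',160+(x+.5)/4-.5,90+(y+.5)/4-.5,z)[:2]
c=[a(*p,18) for p in((38,44),(760,38),(681,704),(91,703))];print(np.round(c,1),'mid',np.mean(c,0))
d=[c[1]-c[0],c[2]-c[3],c[0]-c[3],c[1]-c[2]]
print([(round(np.hypot(*v),1),round(np.degrees(np.arctan2(v[1],v[0])),2)) for v in d])
print('block side y at', np.round([a(363,420,54),a(437,420,54),a(399,606,54)],1))
st()
E
```

```text
[[ 432.7 -268.9]
 [ 594.5 -276.2]
 [ 579.5 -443.2]
 [ 424.5 -434.8]] mid [ 507.80911832 -355.7815891 ]
[(np.float64(161.9), np.float64(-2.56)), (np.float64(155.2), np.float64(-3.07)), (np.float64(166.1), np.float64(87.17)), (np.float64(167.7), np.float64(84.89))]
block side y at [[ 501.8 -349.9]
 [ 517.6 -350.7]
 [ 507.4 -393.9]]
17.4 [ 506.6 -354.1  137.7] [-1.7994e+02  4.0000e-02  8.7020e+01] F [ 1.4 -0.1  0.1] w 91.0 q [-36.   25.3  90.2  -0.1  64.6 -33. ]
```

```bash
python3 -m creep '[[0,-2,1,40,0,0,0],[0,0,0,40,0,0,0],[0,0,0,25,0,0,0],[0,0,0,0,0,0,0],[0,0,0,0,0,0,0]]'
python3 - <<'E'
from h import *
st();save('wrist','w9');crop('w9','w9b',0,0,512,384,1.56)
E
```

```text
time_s: 18.02
ee_pos: [508.8, -357.3, 34.6]
ee_rot: [179.9, 0.2, 87.0]
force: [0.0, -0.4, 0.4]
gripper_width: 91.1
18.025 [ 508.8 -357.3   34.6] [1.7989e+02 1.7000e-01 8.7020e+01] F [ 0.  -0.4  0.4] w 91.1 q [-36.1  31.2  96.7  -0.1  51.9 -33. ]
```

View pics/w9b.png

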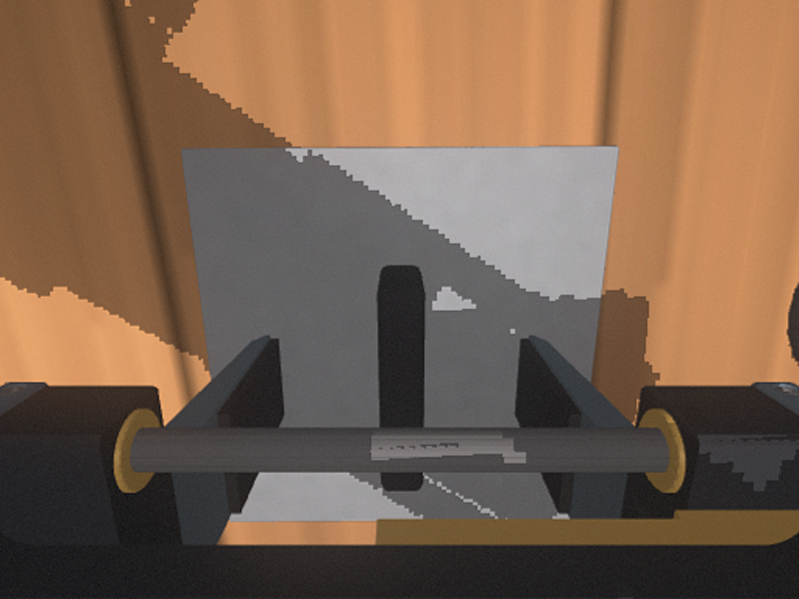

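```bash
python3 - <<'E'
from h import *
def a(x,y,z): return np.round(ray('w9',(x+.5)/1.56-.5,(y+.5)/1.56-.5,z)[:2],1)
A=a(182,150,18);B=a(617,147,18);print(A,B,(A+B)/2,np.hypot(*(A-B)),np.degrees(np.arctan2((B-A)[1],(B-A)[0])))
print('block bottom end top face',a(401,490,54),'top end',a(401,294,54),a(401,266,18), 'sides',a(378,400,54),a(424,400,54))
print('plate -y edge',a(330,521,18))
E
```

```text
[ 433.1 -269.2] [ 593.6 -276.5] [ 513.35 -272.85] 160.66592669262516 -2.604181504975514
block bottom end top face [ 507.5 -393.9] top end [ 511.3 -318.4] [ 511.6 -317.2] sides [ 501.4 -356.3] [ 517.4 -357.2]
plate -y edge [ 472.1 -437.7]
```

```bash
python3 -m creep '[[0,1,0,6,0,0,0],[0,0,0,3,0,0,0],[0,0,0,0,0,0,0],[0,0,0,0,0,0,0],[0.8,0,0,0,0,0,0]]' 55
python3 -m creep '[[1,0,0,0,0,0,0],[1,0,0,0,0,0,0],[1,0,0,0,0,0,0],[1,0,0,0,0,0,0],[1,0,0,0,0,0,0]]' 55
python3 -m creep '[[1,0,0,0,0,0,0],[1,0,0,0,0,0,0],[1,0,0,0,0,0,0]]' 55
python3 - <<'E'
from h import *
st();save('wrist','w10');crop('w10','w10b',0,0,512,384,1.56)
E
```

```text
time_s: 18.7
ee_pos: [508.0, -356.5, 24.1]
ee_rot: [180.0, 0.1, 87.0]
force: [0.1, -0.0, 0.1]
gripper_width: 84.0
time_s: 19.32
ee_pos: [508.0, -356.4, 24.1]
ee_rot: [180.0, 0.1, 87.0]
force: [-0.1, -0.4, -0.4]
gripper_width: 33.9
time_s: 19.7
ee_pos: [508.4, -356.6, 24.1]
ee_rot: [180.0, 0.1, 87.0]
force: [1.2, -0.4, -0.6]
gripper_width: 15.4
19.7 [ 508.4 -356.6   24.1] [1.7995e+02 1.2000e-01 8.6960e+01] F [ 1.2 -0.4 -0.6] w 15.4 q [-36.1  31.9  97.3  -0.1  50.7 -33. ]
```

View pics/w10b.png

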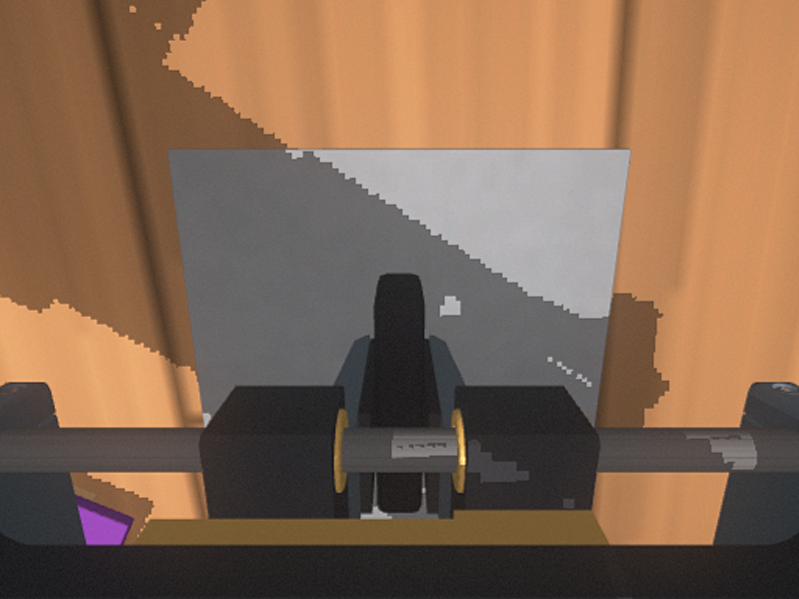

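```bash
cat >> h.py <<'E'
CX,CY,CYAW=604.0,22.4,-3.3
def lidpose(xr,zr,th,dy=0,CX=CX,CY=CY,yaw=CYAW,off=(-81.5,-0.5,12.1)):
    """th deg; rear edge at case xr, zr above bench"""
    Rz=R.from_euler('z',yaw,degrees=True);L=Rz*R.from_euler('y',th,degrees=True)
    R0=R.from_matrix(np.array([[0,1,0],[1,0,0],[0,0,-1.]]))
    return np.array([CX,CY,0])+Rz.apply([xr,dy,zr])+L.apply(off), L*R0
E
python3 - <<'E'
from h import *
def a(x,y,z): return np.round(ray('w10',(x+.5)/1.56-.5,(y+.5)/1.56-.5,z)[:2],1)
A=a(168,150,18);B=a(629,150,18);print(A,B,(A+B)/2,np.hypot(*(A-B)))
P,Q=lidpose(55,150,0);P2,Q2=lidpose(60,130,10.5);print(P,P2)
plan([([508,-356,190],D(87),1),([545,-150,190],Q,1,40),(P2,Q2,1,40)])
E
```

```text
[ 432.2 -268.5] [ 593. -277.] [ 512.6  -272.75] 161.02450124127074
[577.51515985  23.42627581 162.1       ] [586.07072448  22.93296505 156.74957971]
[[1,0,0,-41,0,0,0],[1,0,0,-42,0,0.1,0],[1,0,0,-41,0,0,0],[1,0.3,-0.3,-41.9,0,0,0],[1,35,4,0,0,0,0]]
[[1,34,5,0,0,0,0.1],[1,35,4,0,0,0,0],[1,34,4,0,0,0,0.1],[1,35,4,0,0,0,0],[1,34.8,4.7,-0.1,0,0,0.1]]
[[1,35,6,7,2.1,0,0],[1,35,7,6,2.1,0,0],[1,35,6,6,2.1,0,0],[1,35,7,6,2.1,0,0],[1,35,7.2,5.8,2.1,0,0]]
end [586.1  22.9 156.8] [-169.5    0.    86.7]
```

```bash
python3 -m creep '[[1,0,0,-41,0,0,0],[1,0,0,-42,0,0,0],[1,0,0,-41,0,0,0],[1,0,0,-42,0,0,0],[1,35,4,0,0,0,0]]'
python3 -m creep '[[1,34,5,0,0,0,0],[1,35,4,0,0,0,0],[1,34,4,0,0,0,0.1],[1,35,4,0,0,0,0],[1,34.8,4.7,0,0,0,0.1]]'
python3 -m creep '[[1,35,6,7,2.1,0,0],[1,35,7,6,2.1,0,0],[1,35,6,6,2.1,0,0],[1,35,7,6,2.1,0,0],[1,35,7.2,5.8,2.1,0,0]]'
python3 -m creep '[[1,0,0,0,0,0,0],[1,0,0,0,0,0,0],[1,0,0,0,0,0,0]]'
python3 - <<'E'
from h import *
st();save('wrist','w11');crop('w11','w11b',0,0,512,384,1.56);save('scene','s11');save('top','top11');crop('s11','s11b',200,90,380,260,4)
E
```

```text
time_s: 20.38
ee_pos: [514.9, -323.7, 192.9]
ee_rot: [179.7, 0.3, 86.8]
force: [-0.4, 1.1, -5.8]
gripper_width: 15.6
time_s: 21.0
ee_pos: [543.6, -148.6, 188.3]
ee_rot: [-179.8, 0.1, 86.8]
force: [1.4, -0.1, -4.8]
gripper_width: 15.6
time_s: 21.62
ee_pos: [584.9, 24.0, 154.8]
ee_rot: [-169.3, 0.1, 86.8]
force: [0.8, -1.2, -3.7]
gripper_width: 16.0
time_s: 22.0
ee_pos: [585.0, 22.0, 156.2]
ee_rot: [-169.5, 0.1, 86.7]
force: [1.2, 0.2, -4.0]
gripper_width: 16.0
22.0 [585.   22.  156.2] [-1.6949e+02  1.3000e-01  8.6710e+01] F [ 1.2  0.2 -4. ] w 16.0 q [ 0.7 27.1 85.1  0.6 78.3  3.8]
```

View pics/w11b.png

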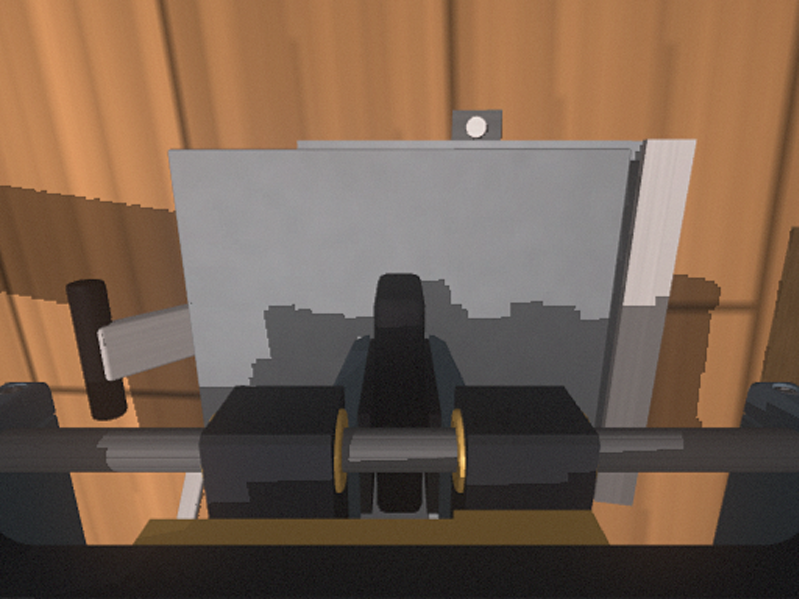

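View pics/s11b.png

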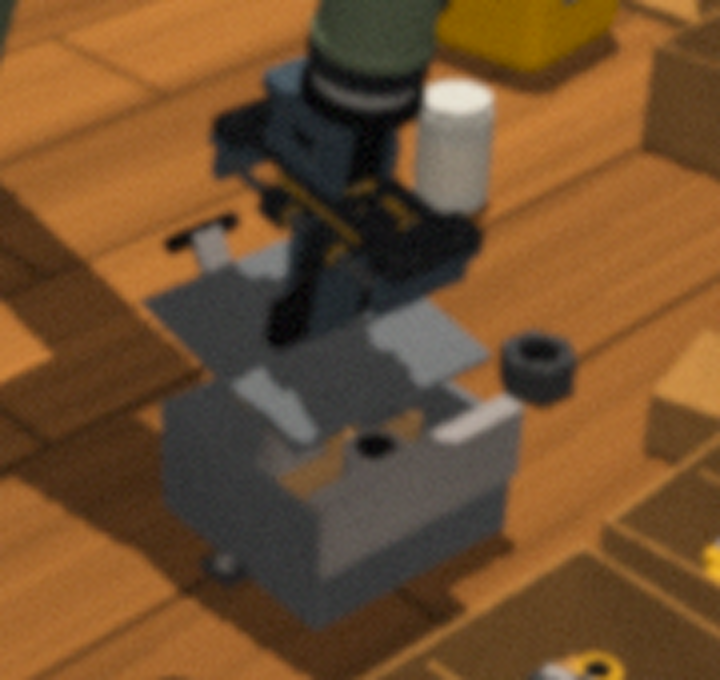

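View pics/top11.png

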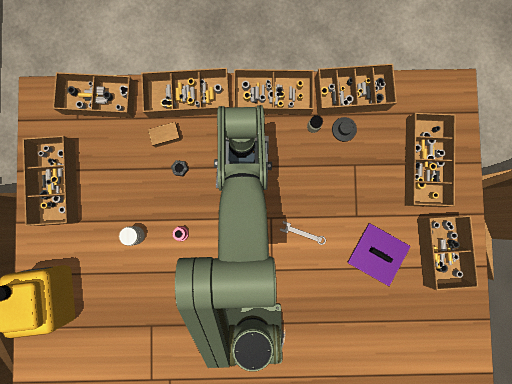

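```bash
python3 - <<'E'
from h import *
crop('w11','w11c',360,80,460,340,3);crop('w11','w11d',100,80,360,130,3)
def a(x,y,z): return np.round(ray('w11',(x+.5)/1.56-.5,(y+.5)/1.56-.5,z)[:2],1)
for p in((645,140),(695,140),(597,502),(634,504)): print('keeper',a(*p,107))
print('rim +y',a(298,142,90),a(450,141,90))
# lid edge corner heights: front rear
P,Q=lidpose(60,130,10.5)
s=state();p=np.array(s['ee_pos']);q=R.from_euler('xyz',s['ee_rot'],degrees=True)
for n,l in(('FL',(84-.5+.0,-81.5,6.1)),('RL',(83.5,81.5,6.1))):  # tool frame: x=lidy, y=lidx, z down ; plate top at TCP z+6.1
    l=(84+.5,l[1],l[2]); w=p+q.apply(l); print(n,np.round(w,1),'proj',(proj('w11',w)+.5)*1.56-.5)
E
```

```text
keeper [680.3 104.7]
keeper [698.5 103.5]
keeper [671.6 -67. ]
keeper [688.8 -66.6]
rim +y [528.  113.9] [601.6 109.7]
FL [509.  111.2 165.1] proj [165.86230847 147.75060506]
RL [669.  102.  135.5] proj [633.86311076 147.77356834]
```

View pics/w11c.png

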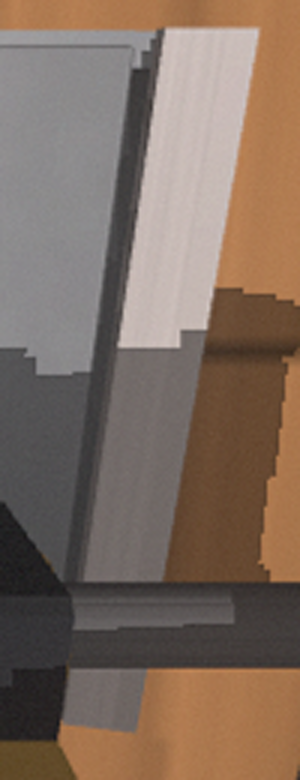

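View pics/w11d.png

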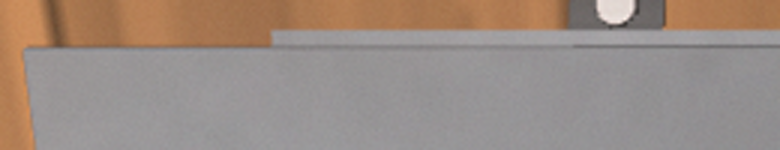

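```bash
python3 -m creep '[[1,0,2.2,11.8,0,0,0],[1,0,1.8,9.8,0,0,0],[1,0,1.8,9.8,0,0,0],[1,0,0,0,0,0,0],[1,0,0,0,0,0,0]]'
python3 -m creep '[[1,0,0.4,2,0,0,0],[1,0,0.4,2,0,0,0],[1,0,0,0,0,0,0],[1,0,0,0,0,0,0]]'
python3 - <<'E'
from h import *
st();save('wrist','w12');crop('w12','w12b',0,0,512,384,1.56);save('scene','s12');crop('s12','s12b',230,140,350,250,6)
E
```

```text
time_s: 22.78
ee_pos: [585.7, 22.9, 124.3]
ee_rot: [-169.5, 0.1, 86.8]
force: [1.0, 0.0, -4.9]
gripper_width: 15.6
time_s: 23.28
ee_pos: [585.6, 22.9, 120.2]
ee_rot: [-169.5, 0.1, 86.8]
force: [0.3, -0.5, -5.0]
gripper_width: 15.7
23.275 [585.6  22.9 120.2] [-1.6951e+02  1.0000e-01  8.6770e+01] F [ 0.3 -0.5 -5. ] w 15.7 q [ 0.8 28.8 87.7  0.6 74.   3.8]
```

View pics/w12b.png

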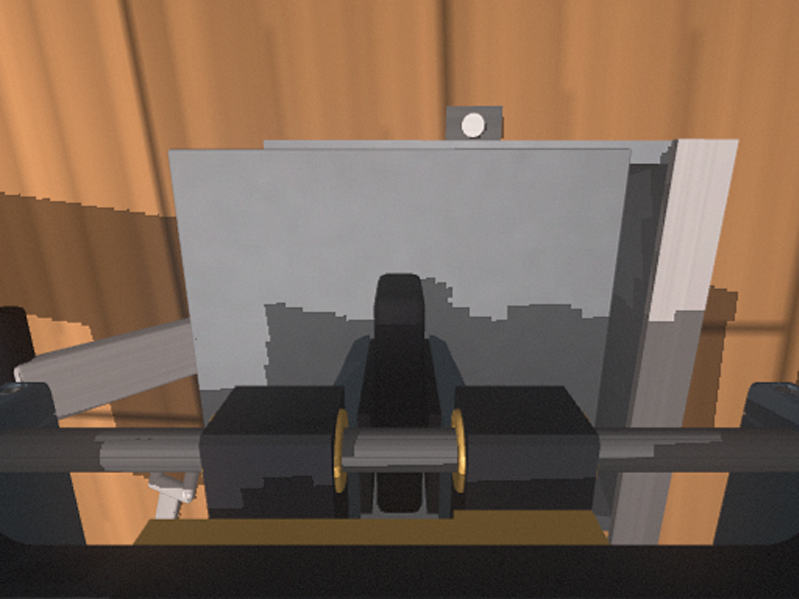

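View pics/s12b.png

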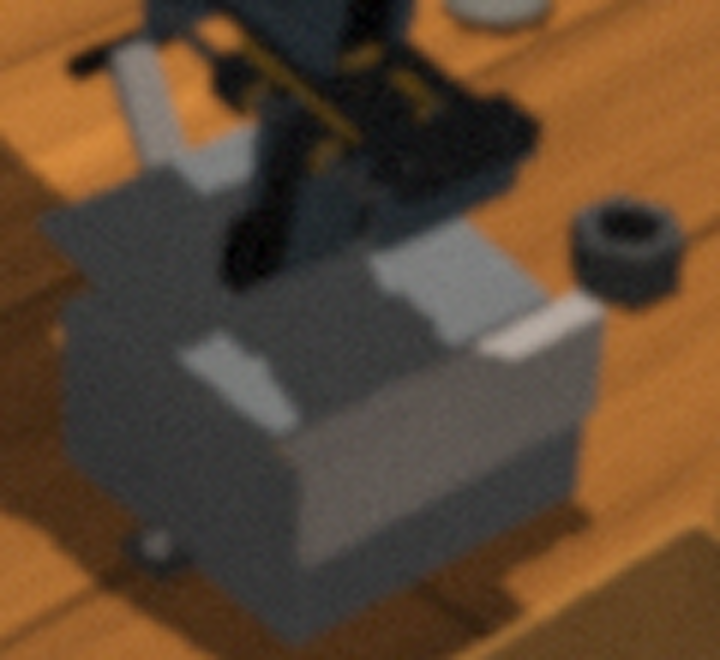

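```bash
python3 - <<'E'
from h import *
crop('w12','w12c',380,80,440,130,12);crop('w12','w12d',100,80,240,120,5)
s=state();p=np.array(s['ee_pos']);q=R.from_euler('xyz',s['ee_rot'],degrees=True)
K,V=cam('w12');T=V@np.block([[q.as_matrix(),p[:,None]],[np.zeros((1,3)),np.ones((1,1))]])
print(np.round(T,3))
K,V=cam('w8');
E
```

```text
[[-0.00000e+00  1.00000e+00 -0.00000e+00  3.80000e-02]
 [-9.58000e-01 -0.00000e+00 -2.88000e-01  2.90740e+01]
 [-2.88000e-01  0.00000e+00  9.58000e-01  1.86871e+02]
 [ 0.00000e+00  0.00000e+00  0.00000e+00  1.00000e+00]]
```

View pics/w12c.png

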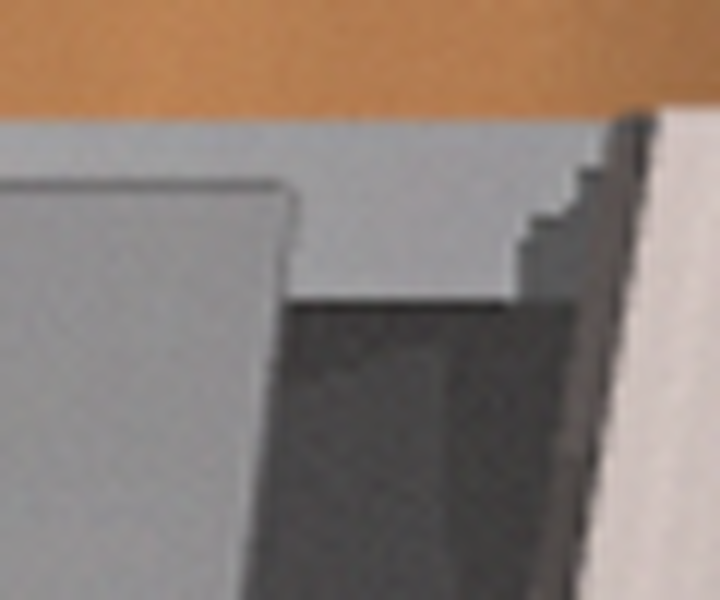

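View pics/w12d.png

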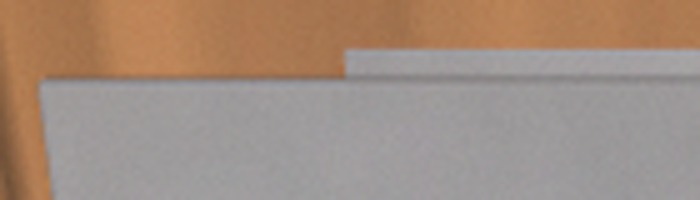

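```bash
python3 - <<'E'
from h import *
Rz=R.from_euler('z',-3.3,degrees=True)
def cs(p): return np.round(Rz.inv().apply(np.array(p)-[604,22.4,0]),1)
for n,u,v,z in(('rim out',404,90,90),('rim in',404,105.2,90),('rim front corner',169,90,90),('lid RL top',404,95.2,99.4),('lid RL',404,95.2,97.4),('lid FL top',108,95.7,129.1)):
    print(n,cs(ray('w12',u-.04,v-.46,z)))
K,V=cam('w12');print(cs(-V[:3,:3].T@V[:3,3]))
E
```

```text
rim out [61.7 87.  90. ]
rim in [62.8 78.7 90. ]
rim front corner [-81.4  87.7  90. ]
lid RL top [59.7 84.1 99.4]
lid RL [60.2 84.1 97.4]
lid FL top [-98.6  83.7 129.1]
[ 12.4  81.4 287.9]
```

```bash
python3 -m creep '[[1,1,0.4,2.2,0,0,0],[1,0,0,0,0,0,0],[1,0,0,0,0,0,0]]'
python3 -m creep '[[1,0,5,-0.9,0,0,0],[1,0,5,-0.9,0,0,0],[1,0,5,-0.9,0,0,0],[1,0,0,0,0,0,0]]'
python3 -m creep '[[1,0,2.5,-0.5,0,0,0],[1,0,1.5,-0.3,0,0,0],[1,0,0,0,0,0,0],[1,0,0,0,0,0,0]]'
python3 - <<'E'
from h import *
st();save('wrist','w13');crop('w13','w13c',340,70,470,200,6)
E
```

```text
time_s: 23.75
ee_pos: [585.6, 23.9, 117.9]
ee_rot: [-169.5, 0.1, 86.8]
force: [-0.3, -0.4, -4.4]
gripper_width: 15.7
time_s: 24.25
ee_pos: [601.3, 23.0, 117.7]
ee_rot: [-169.5, 0.1, 86.8]
force: [-0.2, 0.5, -5.0]
gripper_width: 15.9
time_s: 24.75
ee_pos: [604.8, 22.8, 117.9]
ee_rot: [-169.5, 0.1, 86.8]
force: [0.2, -0.1, -4.2]
gripper_width: 15.7
24.75 [604.8  22.8 117.9] [-1.695e+02  1.100e-01  8.677e+01] F [ 0.2 -0.1 -4.2] w 15.7 q [ 0.7 30.5 85.   0.6 75.   3.7]
```

View pics/w13c.png

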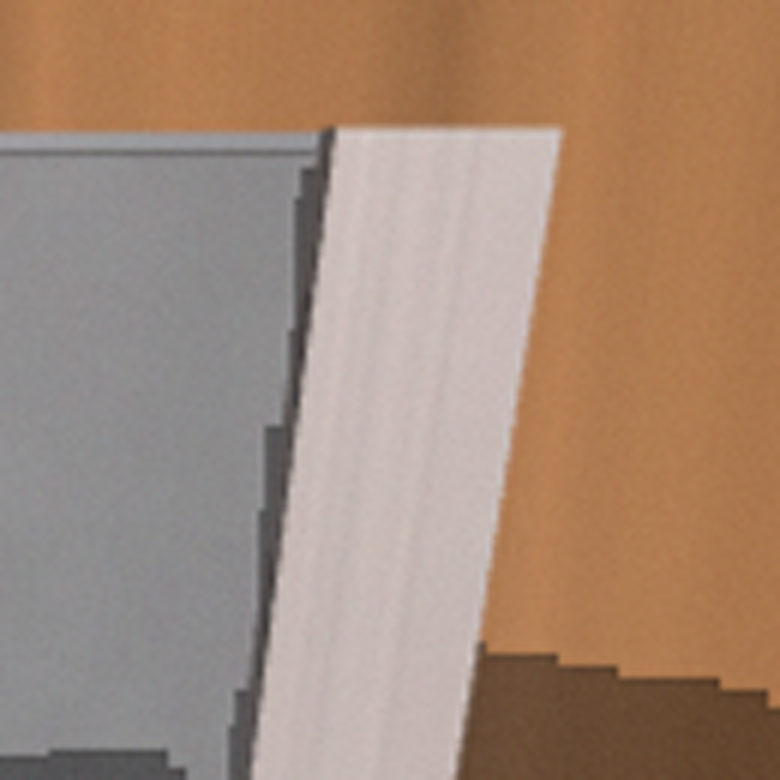

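The lid's rear edge is under the keeper, with its +y edge about 2 mm inside the rim. Sliding it back to the face in small steps.

```bash
python3 -m creep '[[1,0,1,-0.2,0,0,0],[1,0,1,-0.2,0,0,0],[1,0,0,0,0,0,0],[1,0,0,0,0,0,0]]'
python3 -m creep '[[1,0,0.8,-0.1,0,0,0],[1,0,0,0,0,0,0],[1,0,0,0,0,0,0]]'
```

```text
time_s: 25.3
ee_pos: [606.9, 22.7, 117.9]
ee_rot: [-169.5, 0.1, 86.8]
force: [0.8, 0.6, -3.6]
gripper_width: 15.9
time_s: 25.68
ee_pos: [607.7, 22.6, 117.9]
ee_rot: [-169.5, 0.1, 86.8]
force: [0.1, -0.1, -5.1]
gripper_width: 15.9
```

```bash
python3 -m creep '[[1,0,0.8,-0.1,0,0,0],[1,0,0,0,0,0,0],[1,0,0,0,0,0,0]]'
```

```text
time_s: 26.05
ee_pos: [608.3, 22.6, 117.8]
ee_rot: [-169.5, 0.1, 86.8]
force: [-1.1, -0.2, -4.7]
gripper_width: 15.7
```

```bash
python3 -m creep '[[1,0,0.8,-0.1,0,0,0],[1,0,0,0,0,0,0],[1,0,0,0,0,0,0]]'; python3 -m creep '[[1,0,0.6,-0.1,0,0,0],[1,0,0,0,0,0,0],[1,0,0,0,0,0,0]]'
```

```text
time_s: 26.42
ee_pos: [608.5, 22.7, 117.8]
ee_rot: [-169.4, 0.1, 86.8]
force: [-3.4, 1.4, -2.8]
gripper_width: 15.6
time_s: 26.8
ee_pos: [608.6, 22.7, 117.8]
ee_rot: [-169.3, 0.1, 86.7]
force: [-5.9, 1.5, -2.4]
gripper_width: 15.6
```

```bash
python3 -m creep '[[1,0,0.6,-0.1,0,0,0],[1,0,0,0,0,0,0],[1,0,0,0,0,0,0]]'
```

```text
time_s: 27.18
ee_pos: [608.7, 22.7, 117.8]
ee_rot: [-169.3, 0.1, 86.7]
force: [-6.9, 1.7, -1.7]
gripper_width: 15.7
```

```bash
python3 - <<'E'
from h import *
cy=22.4;kw=dict(CX=603.4)
P,Q=lidpose(83,91.1,10.5,CY=cy,**kw);print(P);cy+=22.7-P[1]
L=[(*lidpose(82.6,91.1,8,CY=cy,**kw),1),(*lidpose(82.5,91,5.5,CY=cy,**kw),1),(*lidpose(82.5,91,3,CY=cy,**kw),1),(*lidpose(82.5,90.7,1.2,CY=cy,**kw),1),(*lidpose(82.5,90.3,0,CY=cy,**kw),1)]
for l in L: print(l[0])
plan(L,start=([610.4,22.6,117.8],lidpose(83,91,10.5)[1]))
print(cy)
E
```

```text
[608.43258626  21.60899243 117.84957971]
[606.94243334  22.78592168 114.42485136]
[605.90195802  22.84591511 110.85572283]
[605.11328251  22.89138985 107.3487978 ]
[604.64038755  22.9186568  104.50415349]
[604.3695598   22.93427263 102.4       ]
[[1,0,-2.8,3.9,-2.5,0,0],[1,0,-0.5,3.7,-2.5,0,0],[1,0,-0.5,3.6,-2.5,0,0],[1,0,-0.3,2.9,-1.8,0,0],[1,0,-0.2,2.1,-1.2,0,0]]
end [604.4  22.9 102.4] [180.    0.   86.7]
23.491007566868618
```

```bash
python3 -m creep '[[1,0,-2.2,3.9,-2.5,0,0],[1,0,0,0,0,0,0],[1,0,0,0,0,0,0]]';python3 -m creep '[[1,0,-0.5,3.7,-2.5,0,0],[1,0,0,0,0,0,0],[1,0,0,0,0,0,0]]'; python3 -m creep '[[1,0,-0.5,3.6,-2.5,0,0],[1,0,0,0,0,0,0],[1,0,0,0,0,0,0]]'
python3 - <<'E'
from h import *
st()
E
```

```text
time_s: 27.55
ee_pos: [607.6, 22.6, 114.3]
ee_rot: [-171.9, 0.1, 86.8]
force: [-3.8, 0.5, -5.4]
gripper_width: 15.6
time_s: 27.92
ee_pos: [606.9, 22.7, 110.8]
ee_rot: [-174.5, 0.1, 86.8]
force: [-2.9, 0.4, -4.1]
gripper_width: 15.9
time_s: 28.3
ee_pos: [606.3, 22.7, 107.4]
ee_rot: [-177.0, 0.1, 86.8]
force: [-1.9, 0.3, -4.6]
gripper_width: 15.9
28.3 [606.3  22.7 107.4] [-1.7699e+02  1.0000e-01  8.6760e+01] F [-1.9  0.3 -4.6] w 15.9 q [ 1.  27.3 91.6  0.1 64.1  4.2]
```

```bash
python3 -m creep '[[1,0,-0.6,2.6,-1.8,0,0],[1,0,0,0,0,0,0],[1,0,0,0,0,0,0]]';python3 -m creep '[[1,0,-0.3,1.8,-1.2,0,0],[1,0,0,0,0,0,0],[1,0,0,0,0,0,0]]'
python3 - <<'E'
from h import *
st();save('scene','s14');crop('s14','s14b',230,140,350,250,6);save('wrist','w14');crop('w14','w14b',0,0,512,384,1.56)
E
```

```text
time_s: 28.68
ee_pos: [605.8, 22.7, 104.9]
ee_rot: [-178.8, 0.1, 86.8]
force: [-0.8, 0.3, -4.9]
gripper_width: 15.8
time_s: 29.05
ee_pos: [605.1, 22.7, 103.0]
ee_rot: [180.0, 0.1, 86.8]
force: [-0.2, 0.8, -4.5]
gripper_width: 15.8
29.05 [605.1  22.7 103. ] [1.7995e+02 1.1000e-01 8.6780e+01] F [-0.2  0.8 -4.5] w 15.8 q [ 1.1 25.9 94.6 -0.1 59.4  4.4]
```

View pics/s14b.png

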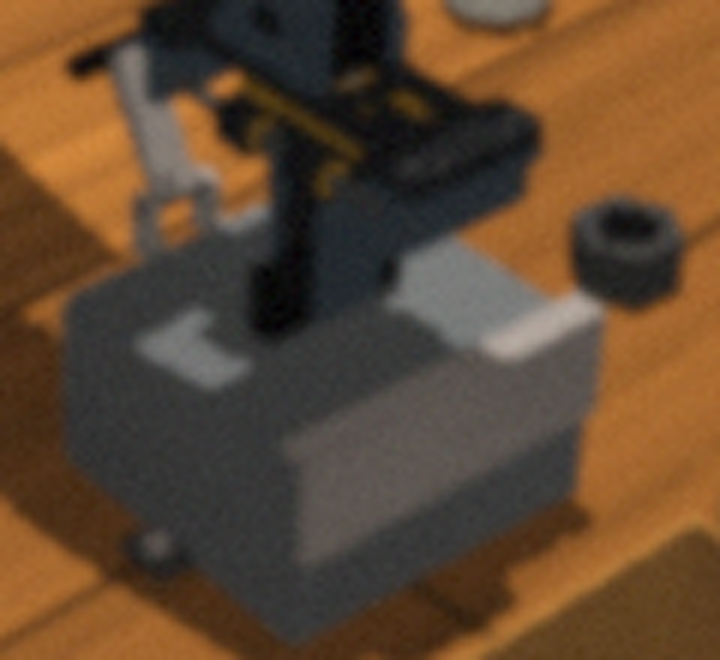

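View pics/w14b.png

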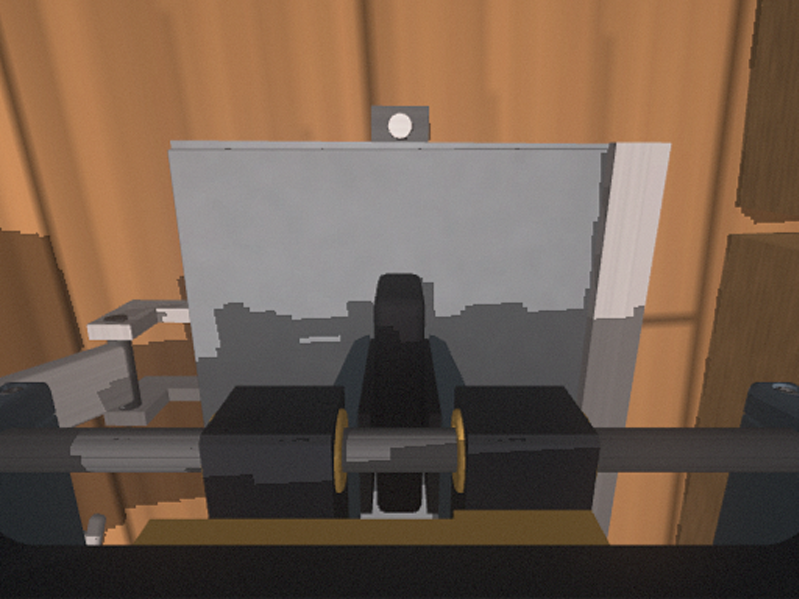

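```bash
python3 -m creep '[[1,0,0,0.7,0,0,0],[1,0,0,0,0,0,0],[1,0,0,0,0,0,0]]';python3 -m creep '[[1,0,0,0.5,0,0,0],[1,0,0,0,0,0,0],[1,0,0,0,0,0,0]]'
```

```text
time_s: 29.52
ee_pos: [604.8, 22.7, 102.1]
ee_rot: [180.0, 0.1, 86.8]
force: [0.2, 0.6, -4.4]
gripper_width: 15.9
time_s: 29.9
ee_pos: [604.8, 22.7, 102.1]
ee_rot: [180.0, 0.1, 86.8]
force: [-0.9, -0.3, 0.4]
gripper_width: 15.5
```

```bash
python3 -m creep '[[1,0,0,0.4,0,0,0],[1,0,0,0,0,0,0],[1,0,0,0,0,0,0]]'
```

```text
time_s: 30.28
ee_pos: [604.8, 22.7, 102.1]
ee_rot: [180.0, 0.1, 86.8]
force: [-3.2, 0.4, 5.6]
gripper_width: 15.9
```

```bash
python3 -m creep '[[1,0,0,-0.5,0,0,0],[0.7,0,0,0,0,0,0],[0.4,0,0,0,0,0,0],[0.4,0,0,0,0,0,0],[0.4,0,0,0,0,0,0]]'
python3 -m creep '[[0.4,0,0,0,0,0,0],[0.4,0,0,-10,0,0,0],[0.4,0,0,-40,0,0,0],[0.4,0,0,-40,0,0,0],[0.4,0,0,-40,0,0,0]]'
python3 -m creep '[[0.4,0,0,0,0,0,0],[0.4,0,0,0,0,0,0]]'
python3 - <<'E'
from h import *
st();save('scene','s15');crop('s15','s15b',230,140,350,250,6);save('wrist','w15');crop('w15','w15b',0,0,512,384,1.56)
E
```

```text
time_s: 30.9
ee_pos: [604.8, 22.8, 101.6]
ee_rot: [180.0, 0.1, 86.8]
force: [0.4, -0.2, 0.2]
gripper_width: 52.7
time_s: 31.52
ee_pos: [604.7, 23.0, 233.9]
ee_rot: [179.9, 0.1, 86.8]
force: [0.5, 0.3, 0.6]
gripper_width: 54.7
time_s: 31.78
ee_pos: [604.3, 23.0, 231.5]
ee_rot: [-180.0, 0.1, 86.8]
force: [-0.6, 0.2, -0.1]
gripper_width: 55.1
31.775 [604.3  23.  231.5] [-1.7997e+02  1.1000e-01  8.6770e+01] F [-0.6  0.2 -0.1] w 55.1 q [ 1.1 20.5 83.8 -0.1 75.7  4.4]
```

View pics/s15b.png

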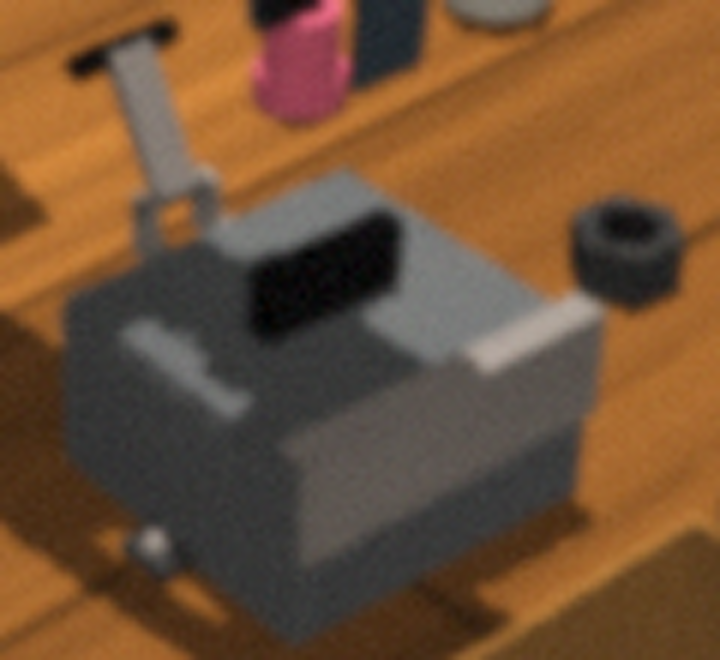

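View pics/w15b.png

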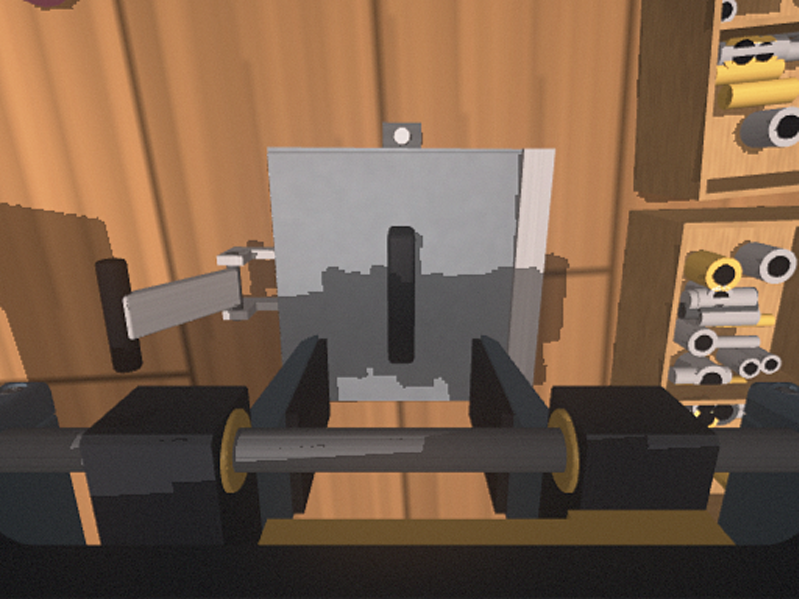

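```bash
python3 -m creep '[[1,0,-46,0,0,0,0],[1,0,-47,0,0,0,0],[1,0,-47,0,0,0,0],[1,0,-47,0,0,0,0],[1,0,0,0,0,0,0]]' 20
python3 -m creep '[[1,0,0,30,0,0,0],[1,0,0,30,0,0,0],[1,0,0,13,0,0,0],[1,0,0,0,0,0,0],[1,0,0,0,0,0,0]]'
python3 - <<'E'
from h import *
st();save('wrist','w16');crop('w16','w16b',0,0,512,384,1.56)
E
```

```text
time_s: 32.5
ee_pos: [414.5, 33.6, 230.9]
ee_rot: [-179.8, 0.1, 86.8]
force: [-0.1, 0.7, -1.1]
gripper_width: 7.5
time_s: 33.12
ee_pos: [419.1, 33.4, 159.5]
ee_rot: [179.9, 0.1, 86.8]
force: [0.2, -0.0, 0.1]
gripper_width: 0.9
33.125 [419.1  33.4 159.5] [1.799e+02 9.000e-02 8.676e+01] F [ 0.2 -0.   0.1] w 0.9 q [ 3.100e+00  7.100e+00  1.133e+02 -1.000e-01  5.960e+01  6.400e+00]
```

View pics/w16b.png

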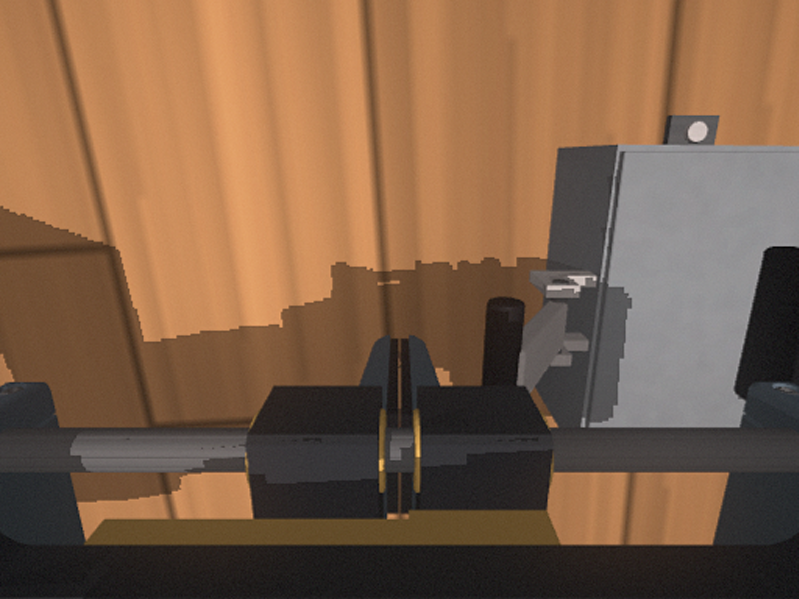

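```bash
python3 -m creep '[[1,0,12,0,0,0,0],[1,0,12,0,0,0,0],[1,0,12,0,0,0,0],[1,0,10,0,0,0,0],[1,0,10,0,0,0,0]]'
python3 -m creep '[[1,0,6,0,0,0,0],[1,0,5,0,0,0,0],[1,0,4,0,0,0,0]]'
python3 - <<'E'
from h import *
st();save('scene','s17');crop('s17','s17b',230,120,350,230,6)
E
```

```text
time_s: 33.8
ee_pos: [475.1, 30.2, 158.9]
ee_rot: [180.0, 0.1, 86.8]
force: [-1.1, -0.6, 0.0]
gripper_width: 0.3
time_s: 34.17
ee_pos: [489.2, 29.3, 158.5]
ee_rot: [-180.0, 0.1, 86.8]
force: [-1.5, 0.4, -0.3]
gripper_width: 0.4
34.175 [489.2  29.3 158.5] [-1.7999e+02  1.1000e-01  8.6770e+01] F [-1.5  0.4 -0.3] w 0.4 q [ 2.200e+00  1.330e+01  1.053e+02 -1.000e-01  6.140e+01  5.500e+00]
```

View pics/s17b.png

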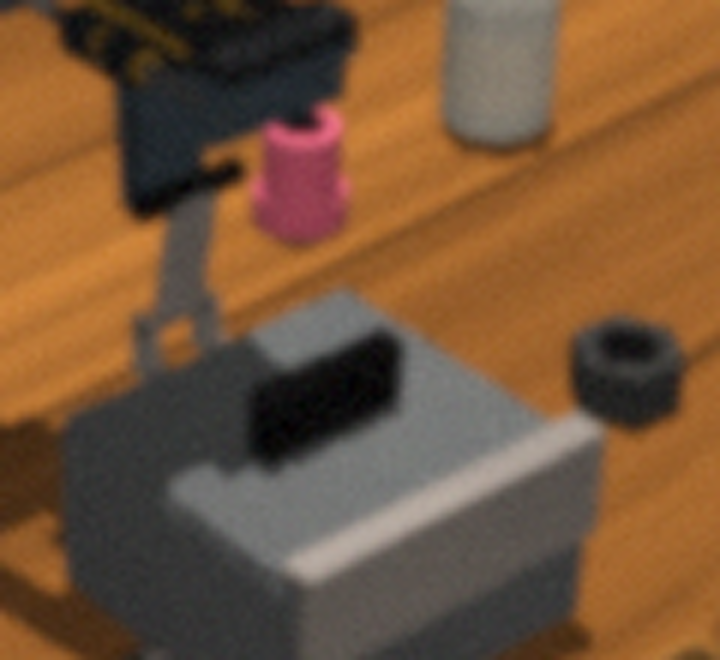

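```bash
python3 -m creep '[[1,0,6,0,0,0,0],[1,0,6,0,0,0,0],[1,0,5,0,0,0,0],[1,0,0,0,0,0,0],[1,0,0,0,0,0,0]]'
python3 - <<'E'
from h import *
st();save('scene','s18');crop('s18','s18b',230,120,350,230,6)
E
```

```text
time_s: 34.85
ee_pos: [505.8, 28.4, 158.7]
ee_rot: [-180.0, 0.1, 86.8]
force: [-0.1, 0.4, -0.0]
gripper_width: 0.5
34.85 [505.8  28.4 158.7] [-1.800e+02  1.100e-01  8.677e+01] F [-0.1  0.4 -0. ] w 0.5 q [ 2.000e+00  1.470e+01  1.033e+02 -1.000e-01  6.200e+01  5.300e+00]
```

View pics/s18b.png

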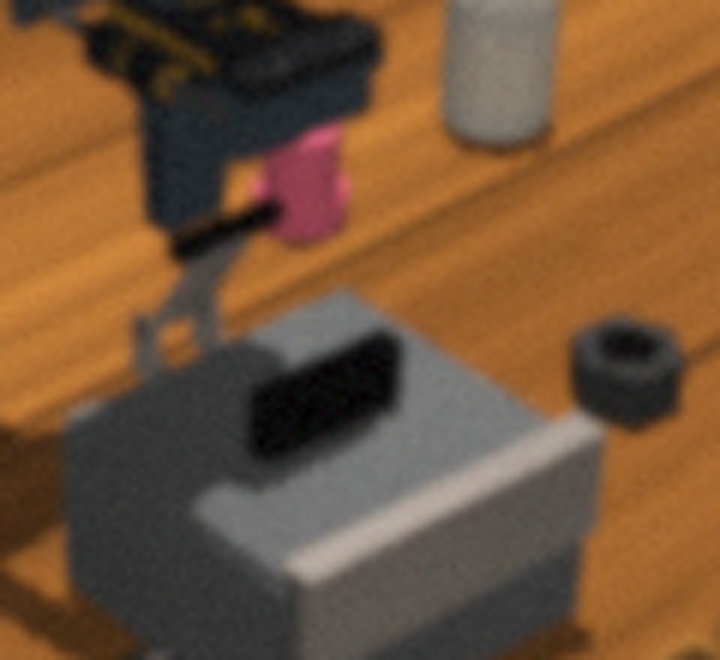

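It is falling shut. I'll let it settle, back off, and check.

```bash
python3 -m creep '[[1,0,0,0,0,0,0],[1,0,0,0,0,0,0],[1,0,0,0,0,0,0],[1,0,0,0,0,0,0],[1,0,0,0,0,0,0]]'
python3 -m creep '[[1,0,-15,0,0,0,0],[1,0,-25,-10,0,0,0],[1,0,-30,-30,0,0,0],[1,0,-30,-30,0,0,0],[1,0,0,-20,0,0,0]]'
python3 -m creep '[[1,0,0,0,0,0,0],[1,0,0,0,0,0,0],[1,0,0,0,0,0,0],[1,0,0,0,0,0,0]]'
python3 - <<'E'
from h import *
st();save('scene','s19');crop('s19','s19b',230,120,350,230,6);save('top','t19');crop('t19','t19b',110,100,370,260,3)
E
```

```text
time_s: 35.52
ee_pos: [505.9, 28.4, 158.7]
ee_rot: [180.0, 0.1, 86.8]
force: [-0.6, -0.7, 0.4]
gripper_width: 0.6
time_s: 36.15
ee_pos: [403.3, 34.3, 250.0]
ee_rot: [180.0, 0.1, 86.8]
force: [0.4, -0.6, -0.8]
gripper_width: 0.6
time_s: 36.65
ee_pos: [405.8, 34.2, 247.9]
ee_rot: [-179.9, 0.1, 86.8]
force: [-0.3, -0.8, 0.5]
gripper_width: 0.5
36.65 [405.8  34.2 247.9] [-1.799e+02  1.200e-01  8.677e+01] F [-0.3 -0.8  0.5] w 0.5 q [ 3.300e+00  1.700e+00  1.057e+02 -1.000e-01  7.280e+01  6.600e+00]
```

View pics/s19b.png

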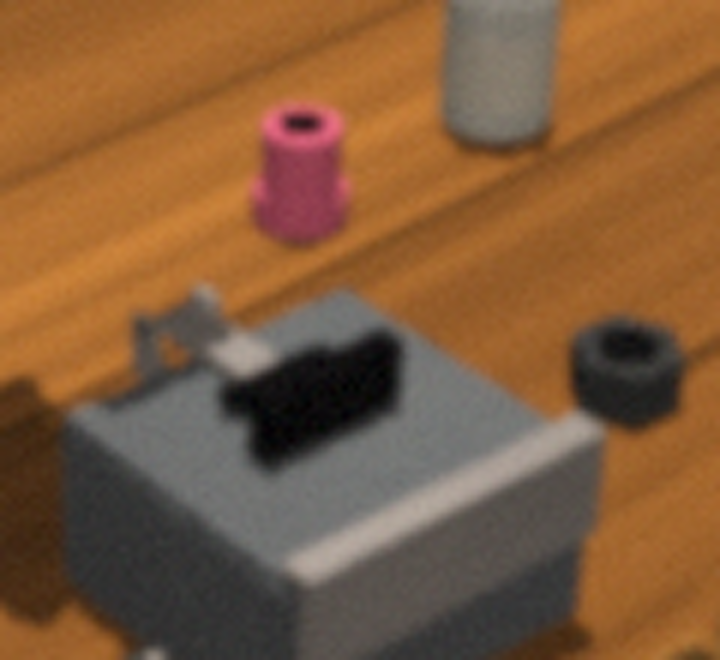

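View pics/t19b.png

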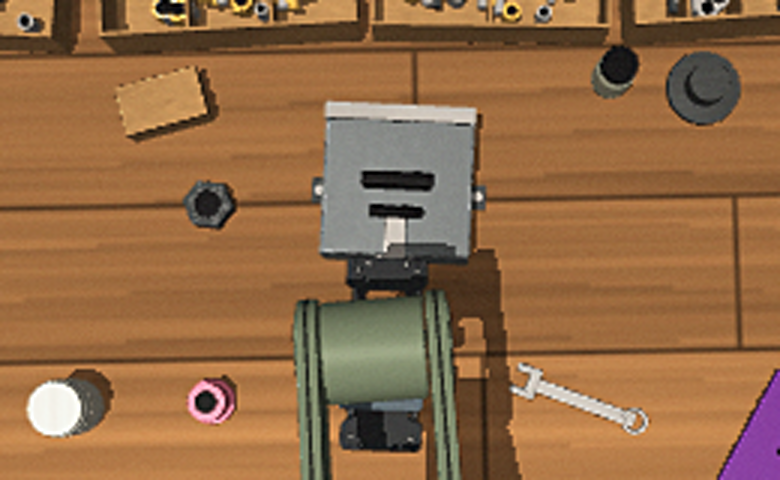

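The clamp lies flat on the lid: its bar is just in front of the grip at (396,210) in the top crop. The robot is clear, and the bystanders look unmoved.

```bash
python3 -c "
from workcell import job_done
print(job_done())"
```

```text
the job is handed in; nothing more can be done
None
```

The spares case is packed and the job is handed in at about 37 s of the 72 s allowed. `job_done()` gives no verdict, so I don't have a pass result to report.

- **Parts:** The sleeve stands upright in the rear bay and the bush upright in the front bay, both let go. The wrist pictures taken after each release show this. I could not recheck them once the lid was on.
- **Lid:** I hooked it under the keeper at about 10.5° of tilt. It met the keeper face at roughly 7 N, and I laid it flat pressing down with about 10 N, against the 60 N limit. By the arm's readings its height was right, and it looked square in the pictures.
- **Clamp:** I pushed it past upright and it fell shut. The last scene and top pictures show it lying on the lid.
- **Final state:** The arm is clear with near-zero force. The bystanders in the final top view, and both look-alikes, look to be where they started, judged by eye rather than measured.

**Disagreement in the checks:** The top and wrist cameras placed the case about 3 mm apart. I settled its x position from contact with the keeper face, and its y from the lid edge against the rim in the wrist picture. I estimate about 1 mm of uncertainty left in y.

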